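# Square the plate pile, then start the clamp screw and hold it

### The job

Lay the loose large plate squarely on the two-plate pile in the fixture, edges in line, without shifting the pile, and let it go. Then start the fixture's clamp screw by hand: turn it backward (anticlockwise from above) until it drops into its thread, then forward (clockwise) one full turn. Finish holding: keep the screw head gripped in the fingers, started, and leave everything else on the bench where it is.

Things in the scene. Friction and masses are not known exactly. Their poses are not given: they have to be found in the camera images.
- fixture: fixed dark steel base plate, 240 (x) x 130 (y) x 12 mm; origin at the centre of its underside on the table. The pile stands at x = -55 mm, y = 0, between four lips 5 mm high; the threaded boss (steel post, 34 mm diameter, top 46 mm above the table) at x = +55 mm, y = 0. A flat steel clamp strap is fixed round the boss just below its top, pointing away from the pile (+x)
- cover: the loose large aluminium plate, 90 mm (x) by 50 mm (y) by 8 mm, about 0.12 kg, lying flat and centred on a fixed black block 66 (x) x 26 (y) x 20 mm high, so its long edges overhang by 12 mm; origin at the centre of its underside. Same size as the pile's plates; the 50 x 40 mm plate is another part
- pile_top: upper plate of the pile in the fixture, 90 (x) x 50 (y) x 8 mm, loose, merely lying on the lower one; origin at the centre of its underside (20 mm above the table), so its top face is 28 mm above the table; its axes are parallel to the fixture's
- pile_low: lower plate of the pile, 90 x 50 x 8 mm, lying loose between the lips; origin at the centre of its underside, 12 mm above the table
- screw: captive clamp screw in the boss: round knurled upright steel head, 34 mm diameter, 26 mm high; origin on its axis at mid-head, 79 mm above the table at the start. Grip at any yaw; fingertips have room down to 46 mm above the table. Stays upright, cannot be lifted out, 0.24 kg, turns easily, sinks by its own weight when let go. A dark line on top runs from the centre along its x axis
- screw_turn (a joint): turn of the screw, rad, growing forward (clockwise from above); 0 = thread start. It starts resting on a flat land at 0.9 to 2.6; turned backward it drops 6 mm once below about 0.1 (it stops at -0.3). Undropped, turning forward only jams. Dropped, it is a right-hand thread: sinks 6 mm per turn forward, about 1.5 mm axial play
- screw_lift (a joint): height of the screw in m relative to resting on the land: 0 at the start, about -0.006 just after the drop, about -0.012 after one full turn forward; may be lifted to +0.003
- short_plate: bystander: short aluminium plate 50 x 40 x 8 mm, origin at the centre of its underside
- oil: bystander: small white closed bottle, 36 mm diameter, 75 mm high, origin at the centre of its underside
- collar: bystander: steel collar, 38 mm outside, 20 mm bore, 12 mm high, origin at the centre of its underside
- collar2: bystander: another such steel collar, 38 mm outside, 12 mm high, near the table's far edge
- board: bystander: circuit board on a black carrier, 120 x 70 x 28 mm, origin at the centre of its underside
- driver: bystander: yellow-handled screwdriver lying on the left; origin at its underside
Things that resemble listed ones, but are neither listed nor needed, are in the scene too. Leave any pink or purple look-alike of the pile_top alone. What is shaped like the cover but green is not meant.

How it is judged (in metres and radians):
On the way, in this order (a step that is already met when the one before it is completed fails the run):
1. the large plate lies squarely on the pile, released (x of cover in the frame of pile_top between -0.005 and 0.005 m and y of cover in the frame of pile_top between -0.005 and 0.005 m and z of cover in the frame of pile_top between 0.0065 and 0.0095 m and angle between the x axis of cover and the x axis of pile_top, either way round below 0.09 rad and angle between cover's own z axis and vertical below 0.06 rad and contact force between the fingers and cover below 0.2 N and linear speed of cover below 0.02 m/s), for 0.2 s.
2. the screw has been turned back and has dropped into its thread (value of joint screw_lift below -0.0045 m and value of joint screw_turn below 0.6 rad), for 0.1 s.
At the end, for the whole second after the job is handed in: large plate flat on the pile within 5 mm and 0.09 rad of the plate beneath, not touched; pile plates within 8 mm of their start; screw at rest 6.28 rad (+/- 0.7) past its thread start, sunk at least 9 mm, the fingers gripping its head with more than 3 N (all of step 1 and distance of each of pile_top, pile_low from where it was at the start of the episode below 0.008 m and value of joint screw_turn between 5.58 and 6.98 rad and value of joint screw_lift below -0.009 m and contact force between the fingers and screw above 3 N and velocity of joint screw_turn between -0.2 and 0.2 rad/s); the arm keeps its last pose, push and grip.
It fails at once if a bystander on the bench is disturbed (moved more than 20 mm) (distance of any of short_plate, oil, collar, collar2, board, driver from where it was at the start of the episode above 0.02 m).
It also fails if it takes over 67 s, if anything falls off the work surface, if the arm or the gripper's body presses on something with over 40 N, if the wrist force passes 120 N, or if a joint passes its speed limit or range.

### The arm

A 7-joint arm with a two-finger parallel gripper is mounted at the origin on the work surface. World frame = base frame: x ahead of the robot, y to its left, z up, the work surface at z = 0. Lengths are in m, angles in degrees, forces in N, time in s.
With the tool pointing down it reaches from about 0.425 to 0.875 m from the base axis. Payload 4.7 kg.
Tool frame: the origin (TCP) lies midway between the tips of the shut fingers; the grasp point (between the pads) lies 19 mm behind it; y points along the fingers, x is the direction in which the jaws open and shut, and the axes are right-handed (so a half turn about y gives the same grasp; the last joint's range is limited). The gripper opens to 87 mm and grips with 3 to 60 N. Pads are 19 mm wide; open, the fingers measure 117 mm over their backs; the gripper's body (75 mm by 190 mm) begins 51 mm behind the grasp point.
Start: joints at [68.417, 18.392, -4.016, 83.108, 1.295, 78.541, -3.26], TCP at [0.248, -0.601, 0.223] pointing down, gripper open.
Joint ranges: [-163.93, 163.93], [-17.29, 119.83], [-79.2, 71.16], [3.27, 140.29], [-89.18, 269.18], [5.43, 117.66], [-154.24, 154.24]. Speed limits (degrees/s): [147.25, 147.25, 180, 180, 180, 180, 180].

### API

Orientations are given as [roll, pitch, yaw] about the fixed x, y, z axes, in that order (R = Rz(yaw) Ry(pitch) Rx(roll)).
In Python, from cell import env gives the robot as it stands.
- The arm moves only by the tool carry_out, never from a script. Its argument "targets" is a list of rows, each a list of 2 entries, a list of its own where there are three numbers: the shift along the tool's x, y, z in mm, then the turn, a rotation vector about the tool's x, y, z in degrees. A call has 1 to 12 rows; each row shifts and turns the commanded pose from where the row before left it, along the tool's axes as they then stand; what a row does not reach is not made up. A row lasts 1/10 s, in which the tool goes at most 50 mm and 8.59 degrees, less where a joint would pass 70% of its speed; a pose out of reach is approached as far as the arm can. A call with a gripper value outside its range is refused whole. "jaw" is the opening, from 0 (shut) to 1 (fully open), set as the call begins (left out, the last holds). The fingers move at their own pace and stop on an object; "squeeze" is the grip in N (left out, the last holds). Time passes only in rows, so rows that do not move let the fingers close. It gives the time, the measured TCP pose, the force and the opening at its end, in the units of the state.
- env.get_obs(): the state, without advancing time (a new reading comes with each control period).
- env.read_camera(name): name is "side" or "top"; returns the picture (420x560x3 uint8, red, green, blue); there is no depth.
- env.get_calibration(name): a dict with "fx", "fy", "cx", "cy" (pixels), "R" (3x3) and "t" (3): a world point X has camera coordinates R X + t. Camera axes: x right, y down, z forward; pixel columns grow to the right and rows downward; lengths in m; the calibration is good to about 2 mm. A picture is of the moment at which its call begins. get_calibration takes no time and is no camera call.
- env.sign_off(): hands the job in, once; it reports no verdict.
Trained networks look in the newest picture that a camera, given by its name, has taken for a name from the list of things; names that differ only in an ending like _2 or _b are one class to them, and where a whole thing is asked for, a point or a joint stands for the part that bears it (a point fixed in the world has none). Each returns a list of dicts, best first, with "p" (0 to 1); they miss things now and then, are a little off and sometimes report something else, mostly with a low value. They report only what shows in the picture. A call takes as long as a camera call. They do not tell look-alikes from the thing itself.
- env.outline_of(camera, label): "mask" (420x560 bool, what is visible of it) and "xy" ([column, row] in pixels, amid what is visible of it).
The state is a dict: "time_s": time; "qpos": joint angles; "joint_velocities": joint speeds; "effort": joint torques, N m; "tool_pos": TCP position; "tool_rot": TCP orientation; "force": force on the tool from outside, world axes, zero at the start; "wrist_torque": the same for the moment, N m; "grip_width": finger opening in m.
Only numpy, scipy, OpenCV 4.12 (cv2) and the standard library are available. Lean on these libraries where they do the work, as an engineer would, in place of code of your own. Each camera call takes 0.05 s, during which the arm holds its last target.

## Working session

There is one attempt and no reset: what is moved stays moved. The work goes in short steps, Python scripts to look and compute and a tool call to move; the robot and the scene stay as the last step left them, time stands still between calls to the robot, and variables do not carry over. Pictures are saved under pics/ and viewed, and the job is handed in when it is done.

Besides the shell and the picture viewer there is one more tool, called after "Call:" by a JSON object that holds its "method" and its "body", one argument or row to a line. carry_out: Moves the arm, as the interface text tells. Its arguments: {"type":"object","properties":{"targets":{"type":"array","items":{"type":"array"}},"jaw":{"type":"number"},"squeeze":{"type":"number"}},"required":["targets"]}

```bash
ls; mkdir -p pics
cat > h.py <<'E'
import numpy as np, cv2
from cell import env
def save(n,im): cv2.imwrite('pics/'+n+'.png',im[:,:,::-1])
def cal(n):
    c=env.get_calibration(n); return c,np.array(c['R']),np.array(c['t'])
def ray(n,u,v,z):
    c,R,t=cal(n); d=R.T@np.array([(u-c['cx'])/c['fx'],(v-c['cy'])/c['fy'],1]); o=-R.T@t
    return o+d*(z-o[2])/d[2]
def proj(n,X):
    c,R,t=cal(n); p=R@np.array(X)+t; return np.array([c['fx']*p[0]/p[2]+c['cx'],c['fy']*p[1]/p[2]+c['cy']])
E
python3 - <<'E'
from h import *
for n in ['top','side']:
    save(n+'0',env.read_camera(n)); c,R,t=cal(n); print(n,c['fx'],-R.T@t,R[2])
print(env.get_obs())
E
```

```text
pics
top 531.6822901025615 [ 0.41054213 -0.03939179  1.2861326 ] [ 0.15216332  0.01365397 -0.98826104]
side 532.5206836764888 [ 0.48974099 -1.18270653  1.15027055] [ 0.06313326  0.72682309 -0.68391694]
{'time_s': 0.1, 'qpos': array([68.41647429, 18.43437092, -4.01513486, 83.16696479,  1.29448433,
       78.54134303, -3.26132357]), 'joint_velocities': array([ 0.08910227, -0.05862986,  0.0113538 , -0.12789924,  0.01777054,
       -0.00206644, -0.02527938]), 'effort': array([-1.74765491e-04, -4.92571986e+01, -4.05762736e-01, -3.13400924e+01,
       -6.40259776e-02,  3.93980287e-02,  6.07519564e-05]), 'tool_pos': array([ 0.24737181, -0.60055771,  0.22158414]), 'tool_rot': array([-90.00506907,   0.09747796, -67.60870787]), 'force': array([ 0.45066017, -0.10320652, -0.02269367]), 'wrist_torque': array([-0.0340034 , -0.01388914,  0.01107595]), 'grip_width': 0.08672159436252243}
```

View pics/top0.png

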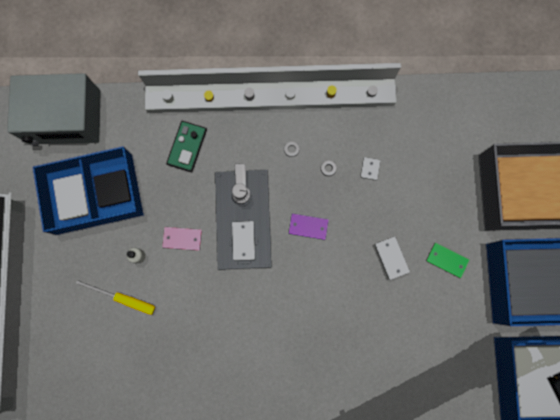

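View pics/side0.png

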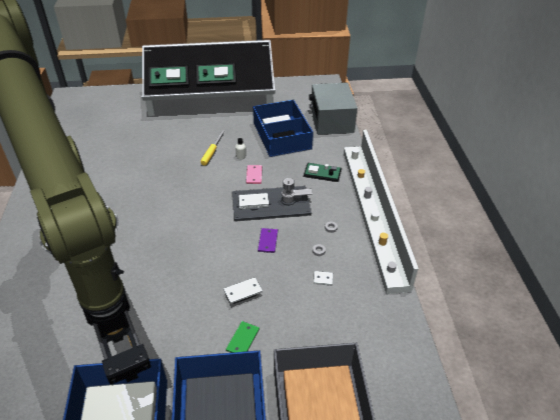

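Run:
```python
from h import *
ms={}
for n in ['top','side']:
  for l in ['cover','pile_top','screw','fixture','short_plate','oil','collar','board']:
    for r in env.outline_of(n,l):
        m=np.array(r['mask']).astype(np.uint8); print(n,l,round(r['p'],2),np.round(r['xy']),m.sum())
        cs,_=cv2.findContours(m,0,2)
        if cs:
            c=max(cs,key=cv2.contourArea); print('   ',[np.round(x,1).tolist() if not np.isscalar(x) else round(x,1) for x in cv2.minAreaRect(c)])
        ms[n+l+str(len(ms))]=m
np.savez('ms.npz',**ms)
```

```text
top cover 0.68 [393. 260.] 785
    [[391.6, 257.7], [38.3, 20.9], 67.4]
top cover 0.68 [448. 261.] 754
    [[446.8, 259.4], [38.5, 20.6], 26.6]
top pile_top 0.86 [309. 223.] 773
    [[307.7, 225.8], [37.3, 20.8], 8.7]
top pile_top 0.63 [182. 239.] 776
    [[181.0, 238.2], [37.3, 21.5], 4.4]
top screw 0.76 [239. 190.] 204
    [[239.0, 190.5], [15.0, 14.0], 90.0]
top fixture 0.71 [241. 212.] 4696
    [[242.0, 216.5], [107.0, 56.0], 90.0]
top short_plate 0.55 [372. 169.] 319
    [[369.6, 167.6], [16.1, 20.5], 8.1]
top oil 0.6 [134. 254.] 199
    [[135.0, 254.5], [13.0, 16.0], 90.0]
top collar 0.67 [324. 166.] 124
    [[327.3, 167.2], [13.4, 14.1], 45.0]
top collar 0.63 [371. 167.] 342
    [[369.5, 167.8], [16.8, 20.9], 9.5]
top collar 0.47 [289. 148.] 118
    [[291.0, 148.0], [13.4, 13.4], 63.4]
top board 0.87 [184. 145.] 1351
    [[186.3, 145.4], [29.5, 48.4], 19.4]
top board 0.69 [136. 257.] 244
    [[135.0, 254.5], [17.7, 16.3], 45.0]
top board 0.68 [239. 192.] 205
    [[239.5, 190.5], [15.0, 15.0], 90.0]
side cover 0.89 [241. 339.] 604
    [[242.3, 338.9], [20.1, 34.4], 26.6]
side c
[... 182 characters left out ...]
.8, 199.7], [12.3, 28.5], 86.2]
side pile_top 0.77 [269. 237.] 414
    [[268.4, 240.1], [17.4, 24.8], 10.0]
side pile_top 0.71 [255. 173.] 302
    [[254.0, 174.5], [19.0, 16.0], 90.0]
side fixture 0.88 [281. 206.] 2090
    [[271.8, 199.2], [39.3, 79.7], 83.7]
side fixture 0.23 [242. 151.] 181
    [[241.0, 148.0], [20.0, 10.0], 90.0]
side short_plate 0.69 [320. 276.] 231
    [[323.2, 277.8], [18.3, 12.6], 4.4]
side oil 0.45 [241. 150.] 174
    [[241.0, 148.0], [20.0, 10.0], 90.0]
side collar 0.7 [319. 248.] 125
    [[319.0, 249.5], [11.0, 12.0], 90.0]
side collar 0.59 [336. 227.] 89
    [[331.5, 226.5], [9.0, 11.0], 90.0]
side board 0.69 [322. 174.] 514
    [[322.4, 171.7], [36.3, 14.9], 8.7]
```

Run:
```python
from h import *
im=cv2.imread('pics/top0.png')
a=cv2.resize(im[160:275,205:285],None,fx=5,fy=5,interpolation=cv2.INTER_CUBIC)
b=cv2.resize(im[225:290,365:425],None,fx=5,fy=5,interpolation=cv2.INTER_CUBIC)
im2=cv2.imread('pics/side0.png')
d=cv2.resize(im2[165:225,225:320],None,fx=4,fy=4,interpolation=cv2.INTER_CUBIC)
o=np.zeros((590,790,3),np.uint8); o[:575,:400]=a; o[:325,405:705]=b; o[330:570,405:785]=d; cv2.imwrite('pics/crop0.png',o)
def seg(n,im,x0,x1,y0,y1,z,th):
    g=cv2.cvtColor(im,cv2.COLOR_BGR2GRAY)
    g=cv2.resize(g[y0:y1,x0:x1],None,fx=4,fy=4,interpolation=cv2.INTER_CUBIC)
    m=(g>th).astype(np.uint8)
    cs,_=cv2.findContours(m,0,2);c=max(cs,key=cv2.contourArea)
    p=np.array([ray(n,(q[0][0]+.5)/4-.5+x0,(q[0][1]+.5)/4-.5+y0,z)[:2] for q in c])
    r=cv2.minAreaRect((p*1000).astype(np.float32)); print(n,r)
for th in (130,150,170):
    seg('top',im,365,425,225,290,.028,th); seg('top',im,227,260,218,264,.028,th)
    seg('side',im2,215,270,270,310,.028,th); seg('side',im2,232,272,190,212,.028,th)
```

```text
top ((484.7554016113281, -300.9075927734375), (92.45986938476562, 52.34844207763672), 19.44481086730957)
top ((533.657470703125, 50.84532928466797), (91.51558685302734, 51.55312728881836), 1.1242605447769165)
side ((478.00750732421875, -299.2265625), (131.87286376953125, 150.9542999267578), 84.76164245605469)
side ((531.72998046875, 46.88188552856445), (93.94688415527344, 62.35258483886719), 0.45188137888908386)
top ((484.31500244140625, -300.2207946777344), (89.12035369873047, 49.16596221923828), 19.484920501708984)
top ((533.6123046875, 50.83318328857422), (89.23287200927734, 49.225440979003906), 1.15091872215271)
side ((478.00750732421875, -299.2265930175781), (131.8728790283203, 150.95428466796875), 84.76164245605469)
side ((531.5762939453125, 49.89078140258789), (92.69429779052734, 53.8613395690918), 1.1630475521087646)
top ((484.214111328125, -300.0206298828125), (85.03666687011719, 44.90324020385742), 19.597553253173828)
top ((533.316162109375, 50.79955291748047), (85.1384506225586, 45.55887222290039), 1.119355320930481)
side ((482.08807373046875, -299.6197814941406), (93.44900512695312, 53.02015686035156), 19.943077087402344)
side ((531.4105224609375, 49.94696044921875), (91.66316223144531, 52.2206916809082), 0.9272364974021912)
```

View pics/crop0.png

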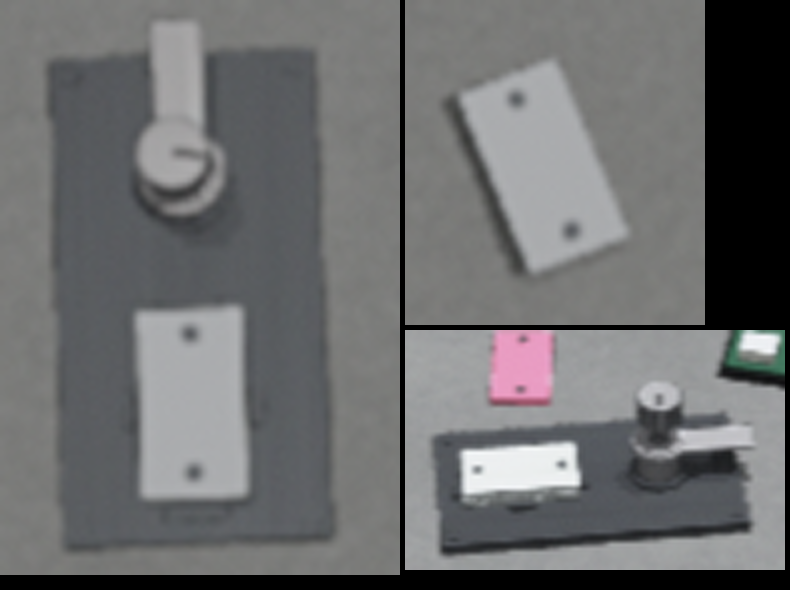

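Call:
{"method": "carry_out", "body": {
  "targets": [
    [[-17.1, 6, 30.2], [0, 0, 0]],
    [[-17.1, 6, 30.2], [0, 0, 0]],
    [[-17.1, 6, 30.2], [0, 0, 0]],
    [[-17.1, 6, 30.2], [0, 0, 0]],
    [[-17.1, 6, 30.2], [0, 0, 0]],
    [[-17.1, 6, 30.2], [0, 0, 0]],
    [[-17.1, 6, 30.2], [0, 0, 0]],
    [[-17.1, 6, 30.2], [0, 0, 0]],
    [[-17.1, 6, 30.2], [0, 0, 0]],
    [[-17.1, 6, 30.2], [0, 0, 0]],
    [[-17.0, 6, 30.7], [0, 2.9, 0]],
    [[0, 0, 0], [0, 0, 0]]
  ],
  "jaw": 1
}}

```text
time_s: 2.1
tool_pos: [0.4871, -0.2941, 0.156]
tool_rot: [-89.9, 0.2, -70.0]
force: [0.6, -0.6, -0.6]
grip_width: 0.0866
```

```bash
cat >> h.py <<'E'
def st():
    o=env.get_obs(); print('t',round(o['time_s'],2),'pos',np.round(np.array(o['tool_pos'])*1000,1),'rot',np.round(o['tool_rot'],2),'F',np.round(o['force'],1),'T',np.round(o['wrist_torque'],2),'w',round(o['grip_width']*1000,1),'q7',round(o['qpos'][6],1)); return o
def go(X,yaw):
    "shift in tool axes mm to world X, turn about y"
    o=st(); from scipy.spatial.transform import Rotation as Ro
    r=o['tool_rot']; R=Ro.from_euler('xyz',r,degrees=True).as_matrix()
    Rt=Ro.from_euler('xyz',[-90,0,yaw],degrees=True).as_matrix()
    print('shift',np.round(R.T@(np.array(X)-o['tool_pos'])*1000,1),'turn',np.round(Ro.from_matrix(R.T@Rt).as_rotvec(degrees=True),2))
E
python3 - <<'E'
from h import *
save('top1',env.read_camera('top'));
im=env.read_camera('side');save('side1',cv2.resize(im[150:350,150:400],None,fx=3,fy=3))
go([.4835,-.3003,.018],-70.5)
E
```

```text
t 2.2 pos [ 484.  -299.7  156.5] rot [-90.02  -0.   -70.35] F [-0.3  0.3  0.6] T [ 0.   -0.01 -0.01] w 86.9 q7 -44.3
shift [  0.4 138.5  -0.6] turn [0.02 0.15 0.  ]
```

View pics/side1.png

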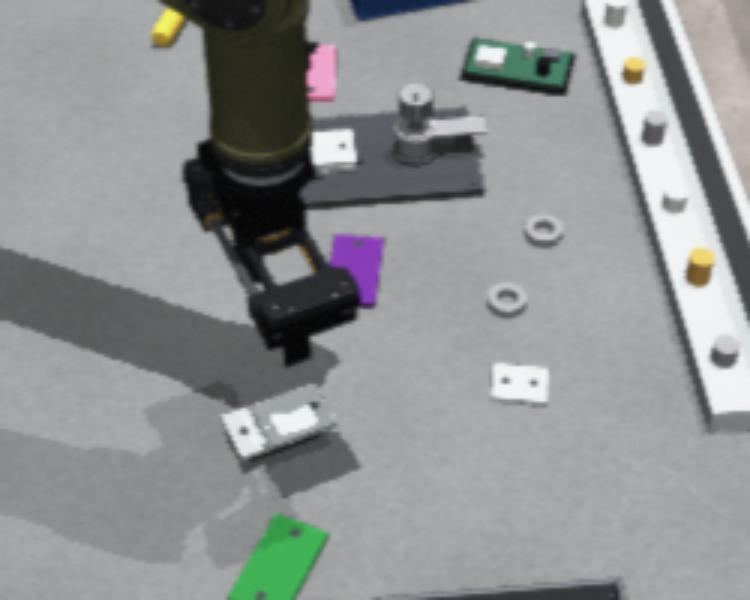

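Call:
{"method": "carry_out", "body": {
  "targets": [
    [[0, 30, 0], [0, 0, 0]],
    [[0, 30, 0], [0, 0, 0]],
    [[0, 30, 0], [0, 0, 0]],
    [[0, 20, 0], [0, 0, 0]],
    [[0, 14, 0], [0, 0, 0]],
    [[0.5, 8, -0.5], [0, 0, 0]],
    [[0, 6, 0], [0, 0, 0]],
    [[0, 0, 0], [0, 0, 0]],
    [[0, 0, 0], [0, 0, 0]]
  ]
}}

```text
time_s: 3.1
tool_pos: [0.4838, -0.3016, 0.0194]
tool_rot: [-90.0, -0.1, -70.5]
force: [-0.1, -0.9, 0.1]
grip_width: 0.0871
```

Run:
```python
from h import *
im=env.read_camera('side');save('side2',cv2.resize(im[240:330,190:300],None,fx=6,fy=6,interpolation=cv2.INTER_CUBIC))
go([.4835,-.3003,.018],-70.5)
```

```text
t 3.15 pos [ 484.  -301.6   19.5] rot [-89.94  -0.09 -70.51] F [0.3 0.6 0.2] T [-0.01  0.01 -0.02] w 86.8 q7 -46.7
shift [-1.4  1.5 -0. ] turn [-0.06 -0.01  0.09]
```

View pics/side2.png

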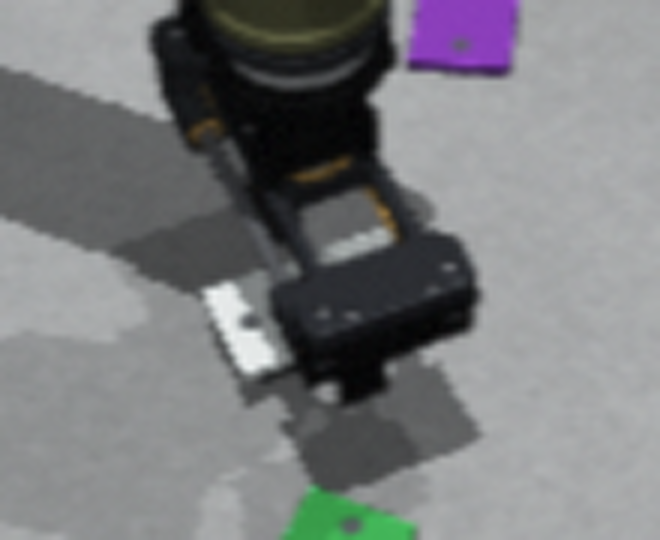

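Call:
{"method": "carry_out", "body": {
  "targets": [
    [[-1.2, 2.5, 0], [0, 0, 0]],
    [[0, 0, 0], [0, 0, 0]]
  ]
}}

```text
time_s: 3.35
tool_pos: [0.483, -0.2998, 0.0162]
tool_rot: [-90.0, -0.0, -70.5]
force: [0.3, -0.0, 1.3]
grip_width: 0.0871
```

Call:
{"method": "carry_out", "body": {
  "targets": [
    [[0, 0, 0], [0, 0, 0]],
    [[0, 0, 0], [0, 0, 0]],
    [[0, 0, 0], [0, 0, 0]],
    [[0, 0, 0], [0, 0, 0]],
    [[0, 0, 0], [0, 0, 0]],
    [[0, 0, 0], [0, 0, 0]],
    [[0, 0, 0], [0, 0, 0]],
    [[0, 0, 0], [0, 0, 0]]
  ],
  "jaw": 0,
  "squeeze": 25
}}

```text
time_s: 4.15
tool_pos: [0.4829, -0.3, 0.0161]
tool_rot: [-90.0, -0.0, -70.5]
force: [1.2, 0.9, -1.2]
grip_width: 0.0496
```

Call:
{"method": "carry_out", "body": {
  "targets": [
    [[0, -5, 0], [0, 0, 0]],
    [[0, -10, 0], [0, 0, 0]],
    [[0, -15, 0], [0, 0, 0]],
    [[0, -20, 0], [0, 0, 0]],
    [[0, -30, 0], [0, 0, 0]],
    [[0, 0, 0], [0, 0, 0]],
    [[0, 0, 0], [0, 0, 0]]
  ]
}}

```text
time_s: 4.85
tool_pos: [0.4836, -0.3004, 0.0978]
tool_rot: [-89.9, -0.1, -70.5]
force: [0.4, 0.1, -1.3]
grip_width: 0.0494
```

Run:
```python
from h import *
im=env.read_camera('side');save('side3',cv2.resize(im[200:330,190:320],None,fx=4.5,fy=4.5,interpolation=cv2.INTER_CUBIC))
go([.533,.0506,.100],-88.9)
```

```text
t 4.9 pos [ 482.7 -300.    96.4] rot [-9.000e+01 -3.000e-02 -7.051e+01] F [ 0.  -0.4 -1.7] T [ 0.08  0.04 -0.  ] w 49.7 q7 -45.2
shift [-313.7   -3.7  164.4] turn [-1.000e-02  1.839e+01  3.000e-02]
```

View pics/side3.png

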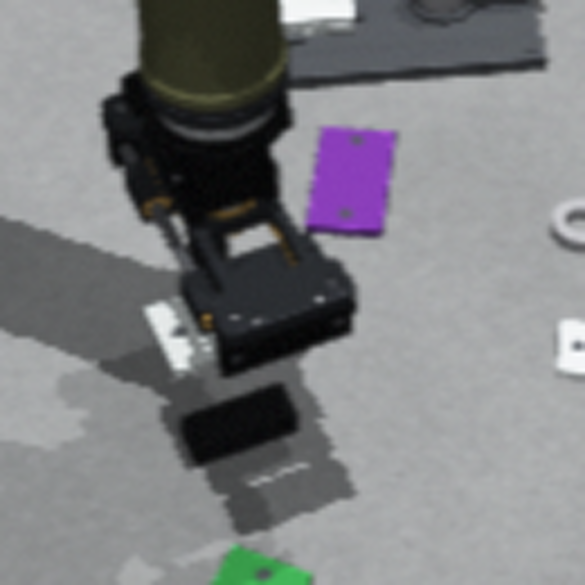

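Call:
{"method": "carry_out", "body": {
  "targets": [
    [[-15, 0, 8], [0, 0, 0]],
    [[-32, 0, 16.7], [0, 0, 0]],
    [[-32, 0, 16.7], [0, 0, 0]],
    [[-32, 0, 16.7], [0, 0, 0]],
    [[-32, 0, 16.7], [0, 0, 0]],
    [[-32, 0, 16.7], [0, 0, 0]],
    [[-32, 0, 16.7], [0, 0, 0]],
    [[-32, 0, 16.7], [0, 0, 0]],
    [[-32, 0, 16.7], [0, 0, 0]],
    [[-30, 0, 15.5], [0, 0, 0]],
    [[-12.7, 0, 6.7], [0, 0, 0]],
    [[0, 0, 0], [0, 6, 0]]
  ]
}}

```text
time_s: 6.1
tool_pos: [0.5311, 0.0558, 0.0951]
tool_rot: [-90.1, 0.2, -76.2]
force: [0.0, -0.2, -1.4]
grip_width: 0.0499
```

Call:
{"method": "carry_out", "body": {
  "targets": [
    [[0, 0, 0], [0, 6.2, 0]],
    [[0, 0, 0], [0, 6.2, 0]],
    [[0, 0, 0], [0, 0, 0]],
    [[0, 0, 0], [0, 0, 0]]
  ]
}}

```text
time_s: 6.5
tool_pos: [0.5316, 0.0513, 0.0953]
tool_rot: [-90.1, 0.0, -88.7]
force: [-0.3, -0.8, -0.9]
grip_width: 0.0498
```

Run:
```python
from h import *
im=env.read_camera('side');save('side4',cv2.resize(im[100:230,200:330],None,fx=4.5,fy=4.5,interpolation=cv2.INTER_CUBIC))
im=env.read_camera('top');save('top4',cv2.resize(im[150:290,190:330],None,fx=4,fy=4,interpolation=cv2.INTER_CUBIC))
go([.5324,.0505,.026],-88.9)
```

```text
t 6.6 pos [532.1  50.9  95.6] rot [-90.05   0.   -88.78] F [-0.8  0.2 -0.5] T [0.04 0.03 0.02] w 49.3 q7 -102.5
shift [ 0.4 69.6  0.4] turn [ 0.05  0.12 -0.  ]
```

View pics/side4.png

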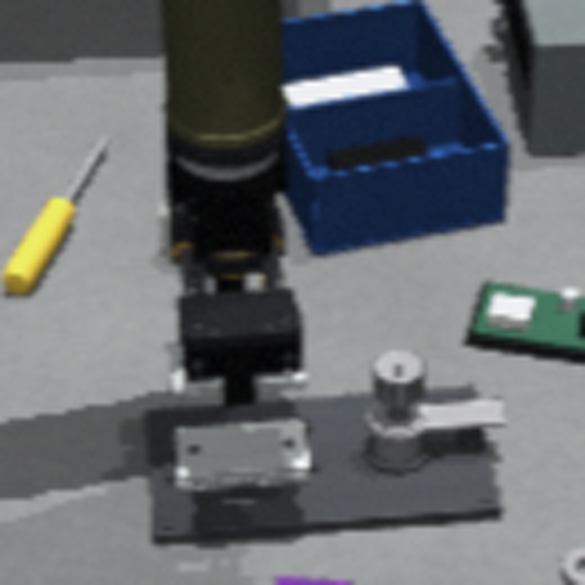

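View pics/top4.png

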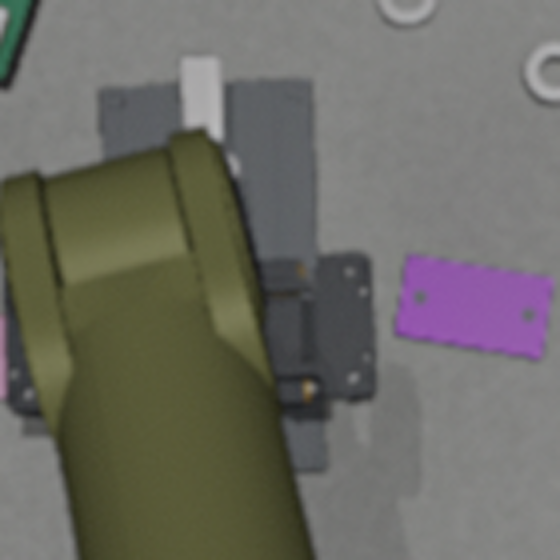

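Call:
{"method": "carry_out", "body": {
  "targets": [
    [[0.4, 20, 0.4], [0, 0.1, 0]],
    [[0, 20, 0], [0, 0, 0]],
    [[0, 15, 0], [0, 0, 0]],
    [[0, 8, 0], [0, 0, 0]],
    [[0, 4, 0], [0, 0, 0]],
    [[0, 0, 0], [0, 0, 0]],
    [[0, 0, 0], [0, 0, 0]]
  ]
}}

```text
time_s: 7.3
tool_pos: [0.5337, 0.0501, 0.0297]
tool_rot: [-89.9, 0.0, -89.0]
force: [-0.7, -0.6, -0.4]
grip_width: 0.0493
```

Run:
```python
from h import *
im=env.read_camera('side');save('side5',cv2.resize(im[165:230,220:320],None,fx=7,fy=7,interpolation=cv2.INTER_CUBIC))
go([.5324,.0505,.0255],-88.9)
```

```text
t 7.35 pos [533.8  50.1  29.7] rot [-89.91  -0.   -89.  ] F [ 0.7  0.  -0.8] T [ 0.05 -0.01  0.02] w 49.4 q7 -105.1
shift [-0.4  4.2 -1.4] turn [-0.09 -0.1   0.  ]
```

View pics/side5.png

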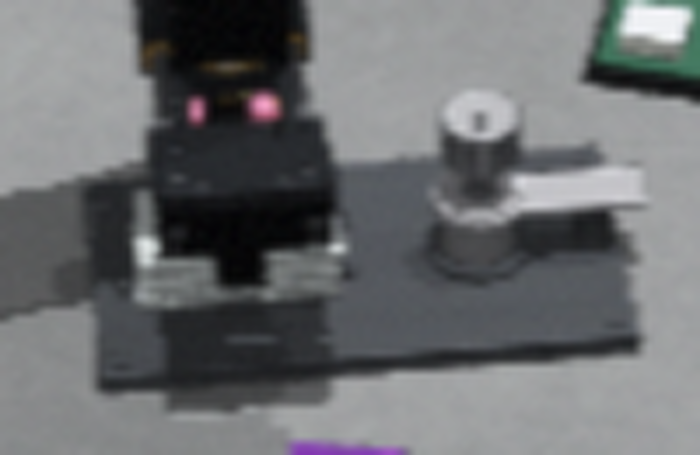

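Call:
{"method": "carry_out", "body": {
  "targets": [
    [[-0.2, 2, -0.5], [0, 0, 0]],
    [[0, 2, -0.5], [0, 0, 0]],
    [[0, 0, 0], [0, 0, 0]],
    [[0, 0, 0], [0, 0, 0]]
  ]
}}

```text
time_s: 7.75
tool_pos: [0.5338, 0.0504, 0.028]
tool_rot: [-89.8, -0.0, -89.0]
force: [-4.3, -0.9, 15.4]
grip_width: 0.0496
```

Run:
```python
from h import *
im=env.read_camera('side');save('side6',cv2.resize(im[165:230,220:320],None,fx=7,fy=7,interpolation=cv2.INTER_CUBIC))
go([.5324,.0505,.0255],-88.9)
```

```text
t 7.8 pos [533.8  50.3  27.9] rot [-8.980e+01 -4.000e-02 -8.901e+01] F [-4.3 -0.8 15.5] T [0.16 0.93 0.06] w 49.5 q7 -105.2
shift [-0.2  2.4 -1.4] turn [-0.2  -0.11  0.04]
```

View pics/side6.png

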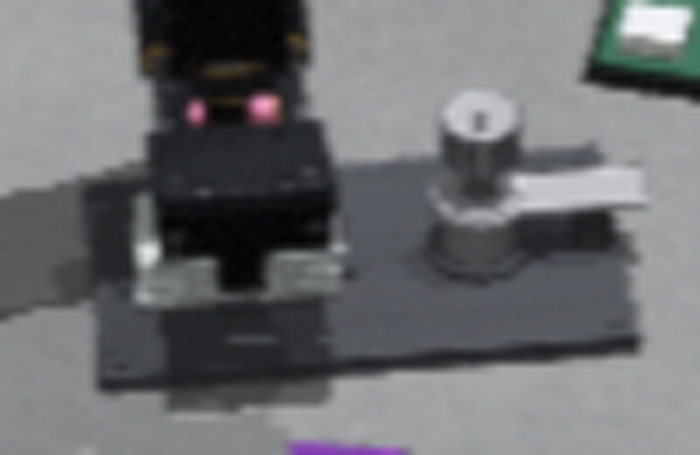

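Call:
{"method": "carry_out", "body": {
  "targets": [
    [[0, -2.6, 0.5], [0, 0, 0]],
    [[0, 0, 0], [0, 0, 0]],
    [[0, 0, 0], [0, 0, 0]]
  ]
}}

```text
time_s: 8.1
tool_pos: [0.5333, 0.0503, 0.0283]
tool_rot: [-89.9, -0.0, -89.0]
force: [0.1, -0.2, 5.6]
grip_width: 0.0496
```

Call:
{"method": "carry_out", "body": {
  "targets": [
    [[0, 0, 0], [0, 0, 0]],
    [[0, 0, 0], [0, 0, 0]],
    [[0, 0, 0], [0, 0, 0]],
    [[0, 0, 0], [0, 0, 0]],
    [[0, 0, 0], [0, 0, 0]],
    [[0, 0, 0], [0, 0, 0]]
  ],
  "jaw": 0.9
}}

```text
time_s: 8.7
tool_pos: [0.5323, 0.0504, 0.0274]
tool_rot: [-90.0, 0.0, -89.0]
force: [0.5, -0.4, -0.3]
grip_width: 0.0774
```

Call:
{"method": "carry_out", "body": {
  "targets": [
    [[0, -5, 0], [0, 0, 0]],
    [[0, -25, 0], [0, 0, 0]],
    [[0, -40, 0], [0, 0, 0]],
    [[0, -35, 0], [0, 0, 0]],
    [[0, -20, 0], [0, 0, 0]],
    [[0, 0, 0], [0, 0, 0]]
  ]
}}

```text
time_s: 9.3
tool_pos: [0.5349, 0.0507, 0.1565]
tool_rot: [-89.6, -0.0, -89.0]
force: [0.3, -0.7, 0.5]
grip_width: 0.0781
```

Run:
```python
from h import *
im=env.read_camera('side');save('side7',cv2.resize(im[165:230,220:320],None,fx=7,fy=7,interpolation=cv2.INTER_CUBIC))
go([.6425,.0525,.140],4.7)
```

```text
t 9.35 pos [533.6  50.3 154.3] rot [-8.980e+01 -2.000e-02 -8.901e+01] F [-0.3  0.2  0. ] T [ 0.02  0.05 -0.  ] w 78.3 q7 -101.0
shift [ -0.3  14.6 108.9] turn [ -0.14 -93.71   0.18]
```

View pics/side7.png

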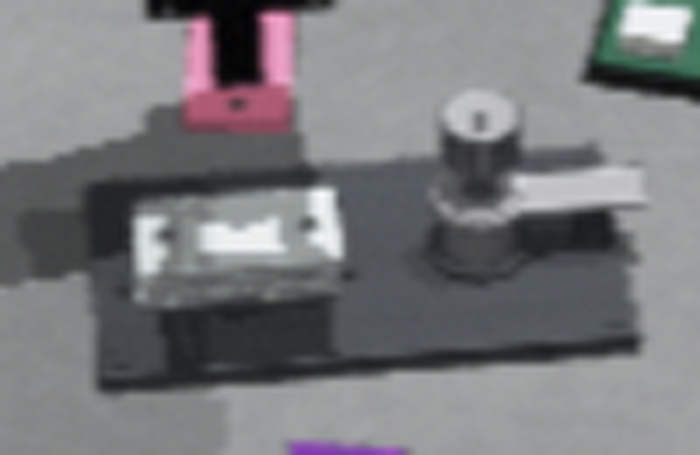

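Call:
{"method": "carry_out", "body": {
  "targets": [
    [[20, 0, 0], [0, 0, 0]],
    [[40, 0, 0], [0, 0, 0]],
    [[40, 0, 0], [0, 0, 0]],
    [[40, 0, 0], [0, 0, 0]],
    [[40, 0, 0], [0, 0, 0]],
    [[20, 0, 0], [0, 0, 0]]
  ],
  "jaw": 1
}}

```text
time_s: 9.95
tool_pos: [0.5341, -0.1543, 0.1506]
tool_rot: [-90.2, -0.0, -89.3]
force: [1.1, 0.4, -0.1]
grip_width: 0.0869
```

```bash
cat > meas.py <<'E'
from h import *
def seg(n,im,x0,x1,y0,y1,z,th,inv=False):
    g=cv2.cvtColor(im,cv2.COLOR_RGB2GRAY)
    g=cv2.resize(g[y0:y1,x0:x1],None,fx=4,fy=4,interpolation=cv2.INTER_CUBIC)
    m=(g>th).astype(np.uint8)
    cs,_=cv2.findContours(m,0,2);c=max(cs,key=cv2.contourArea)
    p=np.array([ray(n,(q[0][0]+.5)/4-.5+x0,(q[0][1]+.5)/4-.5+y0,z)[:2] for q in c])
    r=cv2.minAreaRect((p*1000).astype(np.float32)); print(n,th,r)
E
python3 - <<'E'
from meas import *
im=env.read_camera('top');save('top8',cv2.resize(im[160:275,205:345],None,fx=5,fy=5,interpolation=cv2.INTER_CUBIC))
im2=env.read_camera('side')
for th in (120,130,150): seg('top',im,227,262,216,266,.036,th); seg('side',im2,232,272,188,212,.036,th)
st()
# screw head top circle
c=[r for r in env.outline_of('top','screw')]
for r in c:
    m=r['mask'].astype(np.uint8); print(r['p'],cv2.minAreaRect(cv2.findNonZero(m)))
E
```

```text
top 120 ((534.3583374023438, 48.98017501831055), (93.93890380859375, 53.81056213378906), 1.1401444673538208)
side 120 ((494.3314208984375, 41.58868408203125), (18.70243263244629, 68.92838287353516), 0.703211784362793)
top 130 ((534.3286743164062, 48.971317291259766), (92.76097106933594, 52.609989166259766), 1.1359097957611084)
side 130 ((494.20281982421875, 46.428955078125), (18.463380813598633, 58.56892395019531), 1.0545653104782104)
top 150 ((534.3131713867188, 49.051597595214844), (90.61211395263672, 50.43571853637695), 0.875685453414917)
side 150 ((494.1658630371094, 48.04731750488281), (16.93048667907715, 52.96421432495117), 1.0738537311553955)
t 10.05 pos [ 534.2 -154.   150.5] rot [-9.020e+01 -3.000e-02 -8.939e+01] F [ 0.2  1.1 -0.3] T [ 0.06  0.   -0.01] w 86.8 q7 -79.4
0.47 ((238.5, 191.0), (16.0, 15.0), 90.0)
0.34 ((328.0, 167.0), (14.0, 12.0), 90.0)
0.18 ((369.572021484375, 167.10400390625), (16.725791931152344, 18.782974243164062), 10.304845809936523)
```

View pics/top8.png

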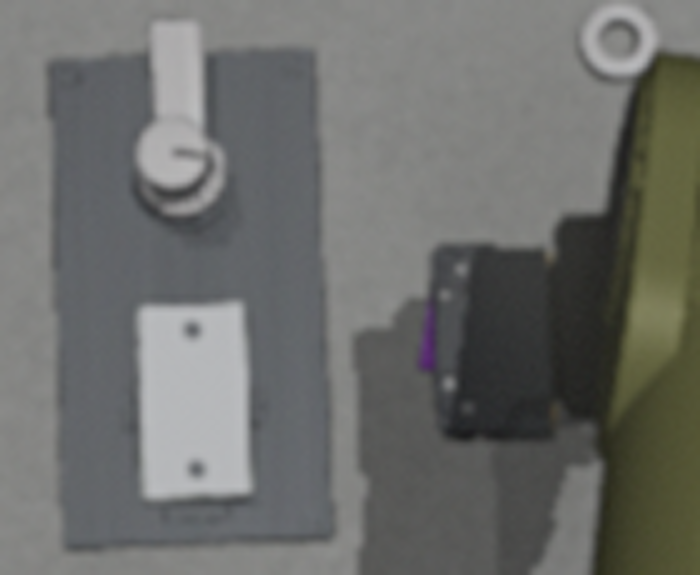

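Run:
```python
from h import *
print(ray('top',239.2,190.3,.092), ray('top',239.0,190.5,.092))
im=cv2.imread('pics/side0.png'); # head top ellipse in side pic crop4: (658,398) offset 405,330 /4
print(ray('side',225+(658-405)/4,165+(398-330)/4,.092))
print(proj('top',[.6435,.0529,.092]),proj('side',[.6435,.0529,.092]))
go([.643,.0525,.150],-89)
```

```text
[0.64179832 0.05324884 0.092     ] [0.64134419 0.05371254 0.092     ]
[0.64038853 0.04688    0.092     ]
[239.3432182 189.5657287] [289.04639576 180.66641937]
t 10.1 pos [ 534.7 -151.   150.7] rot [-9.017e+01  6.000e-02 -8.920e+01] F [ 0.2  0.5 -0.5] T [0.09 0.06 0.07] w 86.8 q7 -79.5
shift [-202.     0.6  111.2] turn [ 0.17 -0.2  -0.06]
```

Call:
{"method": "carry_out", "body": {
  "targets": [
    [[-25, 0, 14], [0, 0, 0]],
    [[-40, 0, 22], [0, 0, 0]],
    [[-40, 0, 22], [0, 0, 0]],
    [[-40, 0, 22], [0, 0, 0]],
    [[-35, 0, 19], [0, 0, 0]],
    [[-22, 0, 11], [0, 0, 0]],
    [[0, 20, 0], [0, 0, 0]],
    [[0, 25, 0], [0, 0, 0]],
    [[0, 15, 0], [0, 0, 0]],
    [[0, 0, 0], [0, 0, 0]],
    [[0, 0, 0], [0, 0, 0]]
  ]
}}

```text
time_s: 11.2
tool_pos: [0.6422, 0.0548, 0.0927]
tool_rot: [-90.0, 0.0, -89.0]
force: [1.0, 0.1, 0.4]
grip_width: 0.0868
```

Run:
```python
from h import *
im=env.read_camera('side');save('side9',cv2.resize(im[120:240,220:340],None,fx=5,fy=5,interpolation=cv2.INTER_CUBIC))
go([.642,.0525,.060],-89)
```

```text
t 11.25 pos [642.9  54.6  93.5] rot [-8.993e+01  2.000e-02 -8.899e+01] F [ 0.6  0.8 -0.1] T [ 0.04 -0.01 -0.  ] w 87.2 q7 -104.6
shift [ 2.1 33.5 -1. ] turn [-0.07  0.01 -0.02]
```

View pics/side9.png

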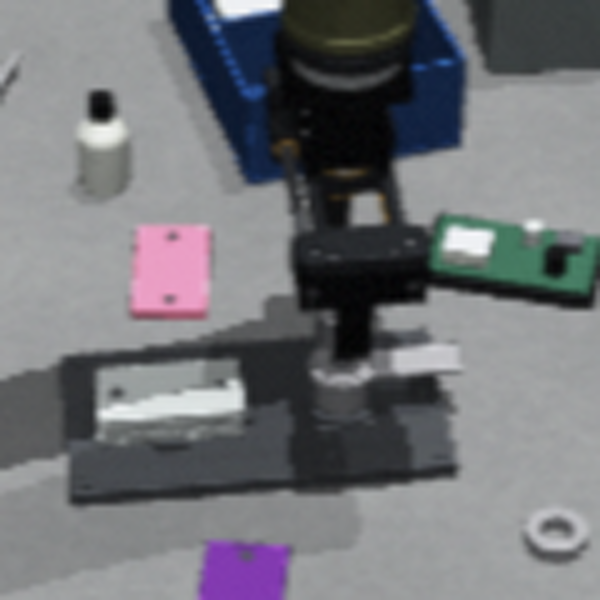

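Call:
{"method": "carry_out", "body": {
  "targets": [
    [[2, 15, -0.5], [0, 0, 0]],
    [[0, 12, 0], [0, 0, 0]],
    [[0, 7, 0], [0, 0, 0]],
    [[0, 0, 0], [0, 0, 0]]
  ]
}}

```text
time_s: 11.65
tool_pos: [0.6407, 0.0518, 0.0567]
tool_rot: [-90.2, -0.0, -89.0]
force: [-0.4, -0.5, 0.3]
grip_width: 0.087
```

Call:
{"method": "carry_out", "body": {
  "targets": [
    [[0, 0, 0], [0, 0, 0]],
    [[0, 0, 0], [0, 0, 0]],
    [[0, 0, 0], [0, 0, 0]],
    [[0, 0, 0], [0, 0, 0]],
    [[0, 0, 0], [0, 0, 0]],
    [[0, 0, 0], [0, 0, 0]],
    [[0, 0, 0], [0, 0, 0]],
    [[0, 0, 0], [0, 0, 0]],
    [[0, 0, 0], [0, 0, 0]],
    [[0, 0, 0], [0, 0, 0]]
  ],
  "jaw": 0,
  "squeeze": 15
}}

```text
time_s: 12.65
tool_pos: [0.642, 0.0542, 0.0587]
tool_rot: [-90.0, 0.1, -88.9]
force: [1.1, 5.9, 0.0]
grip_width: 0.0334
```

Run:
```python
from h import *
st();im=env.read_camera('side');save('side10',cv2.resize(im[120:240,220:340],None,fx=5,fy=5,interpolation=cv2.INTER_CUBIC))
st()
```

```text
t 12.65 pos [642.   54.2  58.7] rot [-89.98   0.13 -88.93] F [1.1 5.9 0. ] T [ 1.26 -0.09 -0.01] w 33.4 q7 -105.1
t 12.7 pos [642.   54.2  58.7] rot [-89.98   0.13 -88.93] F [ 0.4  5.1 -1.1] T [ 1.19 -0.07 -0.02] w 33.5 q7 -105.1
```

View pics/side10.png

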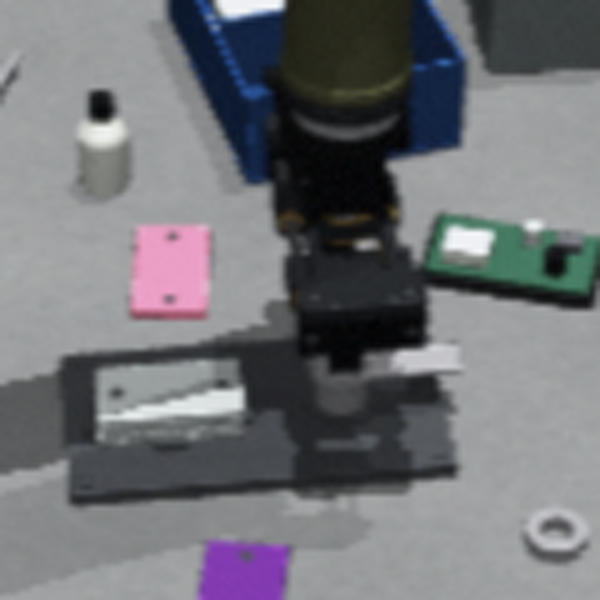

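Call:
{"method": "carry_out", "body": {
  "targets": [
    [[-1.5, 0, 0], [0, 0, 0]],
    [[0, 0, 0], [0, -5, 0]],
    [[0, 0, 0], [0, -8, 0]],
    [[0, 0, 0], [0, -8, 0]],
    [[0, 0, 0], [0, -8, 0]],
    [[0, 0, 0], [0, -8, 0]],
    [[0, 0, 0], [0, -8, 0]],
    [[0, 0, 0], [0, -8, 0]],
    [[0, 0, 0], [0, -8, 0]],
    [[0, 0, 0], [0, -8, 0]],
    [[0, 0, 0], [0, -5, 0]],
    [[0, 0, 0], [0, 0, 0]]
  ]
}}

```text
time_s: 13.9
tool_pos: [0.6427, 0.0533, 0.0587]
tool_rot: [-90.0, -0.1, -15.0]
force: [3.2, 3.3, -0.7]
grip_width: 0.0334
```

Run:
```python
from h import *
st();im=env.read_camera('side')
st()
```

```text
t 13.9 pos [642.7  53.3  58.7] rot [-8.997e+01 -7.000e-02 -1.502e+01] F [ 3.2  3.3 -0.7] T [ 0.56 -0.57  0.  ] w 33.4 q7 -36.7
t 13.95 pos [642.7  53.3  58.7] rot [-8.997e+01 -8.000e-02 -1.514e+01] F [ 1.8  3.1 -1. ] T [ 0.66 -0.58  0.05] w 33.5 q7 -36.8
```

Call:
{"method": "carry_out", "body": {
  "targets": [
    [[0.4, 0, 0.4], [0, 0, 0]],
    [[0, 0, 0], [0, -5, 0]],
    [[0, 0, 0], [0, -8, 0]],
    [[0, 0, 0], [0, -8, 0]],
    [[0, 0, 0], [0, -8, 0]],
    [[0, 0, 0], [0, -8, 0]],
    [[0, 0, 0], [0, -8, 0]],
    [[0, 0, 0], [0, -8, 0]],
    [[0, 0, 0], [0, -5, 0]],
    [[0, 0, 0], [0, 0, 0]]
  ]
}}

```text
time_s: 14.95
tool_pos: [0.6456, 0.0514, 0.0589]
tool_rot: [-90.3, -0.2, 42.9]
force: [8.0, 0.8, -3.7]
grip_width: 0.0328
```

Run:
```python
from h import *
st()
```

```text
t 14.95 pos [645.6  51.4  58.9] rot [-90.3   -0.19  42.85] F [ 8.   0.8 -3.7] T [ 0.12 -1.96 -0.14] w 32.8 q7 16.2
```

Call:
{"method": "carry_out", "body": {
  "targets": [
    [[0, 0, 0], [0, 0, 0]],
    [[0, 0, 0], [0, 0, 0]],
    [[0, 0, 0], [0, 0, 0]],
    [[0, 0, 0], [0, 0, 0]],
    [[0, 0, 0], [0, 0, 0]],
    [[0, -10, 0], [0, 0, 0]],
    [[0, -30, 0], [0, 0, 0]],
    [[0, -30, 0], [0, 0, 0]],
    [[0, -30, 0], [0, 0, 0]],
    [[0, -20, 0], [0, 0, 0]],
    [[0, 0, 0], [0, 0, 0]]
  ],
  "jaw": 1
}}

```text
time_s: 16.05
tool_pos: [0.6444, 0.0548, 0.183]
tool_rot: [-90.2, -0.3, 43.0]
force: [0.6, 0.6, 0.1]
grip_width: 0.0867
```

Run:
```python
from h import *
a=cv2.imread('pics/side0.png')[160:215,240:320,::-1]
im=env.read_camera('side');b=im[160:215,240:320]
save('side11',cv2.resize(np.vstack([a,b]),None,fx=5,fy=5,interpolation=cv2.INTER_CUBIC))
o=st()
```

```text
t 16.1 pos [643.3  54.3 180.7] rot [-90.14  -0.13  43.  ] F [ 0.1  0.4 -0.9] T [ 0.01 -0.15  0.01] w 87.0 q7 19.8
```

View pics/side11.png

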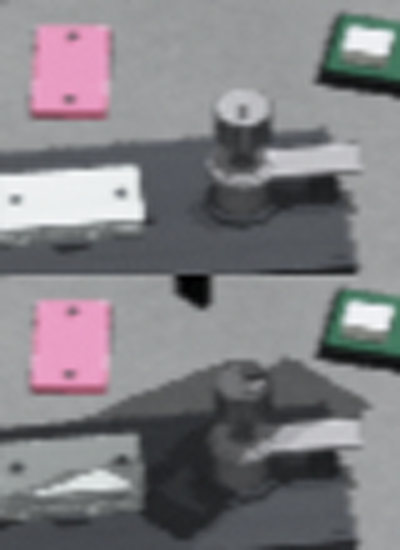

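Run:
```python
from h import *
a=cv2.imread('pics/side0.png')[175:215,270:310,::-1]
im=env.read_camera('side');b=im[175:215,270:310]
b=np.clip(b.astype(float)*1.8,0,255).astype(np.uint8)
save('side12',cv2.resize(np.hstack([a,b]),None,fx=10,fy=10,interpolation=cv2.INTER_CUBIC))
p=np.round
for z in (.092,.086,.046): print(z,proj('side',[.643,.054,z])-[270,175])
d=proj('side',[.643,.054,.092])
for ang in (-95,0,20,40,60): print(ang,proj('side',[.643+.017*np.cos(np.radians(ang)),.054+.017*np.sin(np.radians(ang)),.092])-d)
```

```text
0.092 [18.84485456  5.4444733 ]
0.086 [18.81337401  6.93422893]
0.046 [18.60747208 16.67813502]
-95 [0.12487448 3.62270159]
0 [ 5.51053744 -0.33268805]
20 [ 4.95816955 -1.53227431]
40 [ 3.81355588 -2.54241064]
60 [ 2.21629644 -3.24430206]
```

View pics/side12.png

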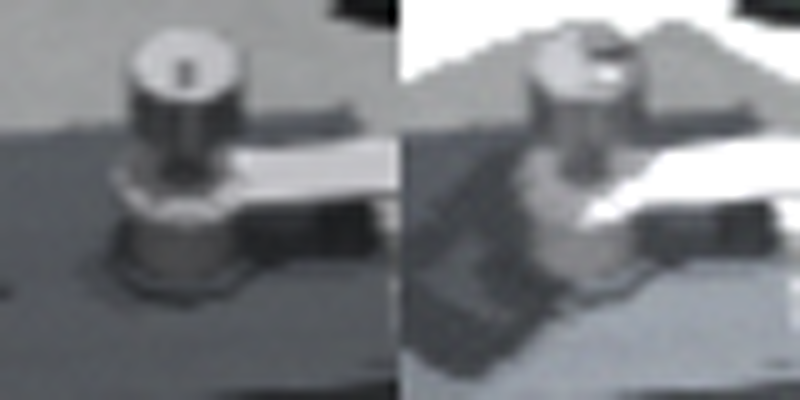

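Run:
```python
from h import *
go([.6432,.0542,.058],43)
```

```text
t 16.15 pos [642.5  53.9 179. ] rot [-9.005e+01 -1.000e-02  4.299e+01] F [ 0.5  0.1 -0.3] T [-0.01 -0.14  0.04] w 87.3 q7 19.8
shift [  0.7 121.   -0.2] turn [ 0.05 -0.01  0.01]
```

Call:
{"method": "carry_out", "body": {
  "targets": [
    [[0.7, 30, 0], [0, 0, 0]],
    [[0, 30, 0], [0, 0, 0]],
    [[0, 30, 0], [0, 0, 0]],
    [[0, 20, 0], [0, 0, 0]],
    [[0, 11, 0], [0, 0, 0]],
    [[0, 0, 0], [0, 0, 0]],
    [[0, 0, 0], [0, 0, 0]]
  ]
}}

```text
time_s: 16.85
tool_pos: [0.6431, 0.0546, 0.0579]
tool_rot: [-90.0, -0.0, 43.0]
force: [0.2, 0.9, 0.4]
grip_width: 0.0867
```

Call:
{"method": "carry_out", "body": {
  "targets": [
    [[0, 0, 0], [0, 0, 0]],
    [[0, 0, 0], [0, 0, 0]],
    [[0, 0, 0], [0, 0, 0]],
    [[0, 0, 0], [0, 0, 0]],
    [[0, 0, 0], [0, 0, 0]],
    [[0, 0, 0], [0, 0, 0]],
    [[0, 0, 0], [0, 0, 0]],
    [[0, 0, 0], [0, 0, 0]],
    [[0, 0, 0], [0, 0, 0]],
    [[0, 0, 0], [0, 0, 0]]
  ],
  "jaw": 0,
  "squeeze": 15
}}

```text
time_s: 17.85
tool_pos: [0.643, 0.0544, 0.0576]
tool_rot: [-90.0, 0.0, 43.0]
force: [0.4, 1.0, -0.0]
grip_width: 0.0331
```

Run:
```python
from h import *
st()
```

```text
t 17.85 pos [643.   54.4  57.6] rot [-90.   0.  43.] F [ 0.4  1.  -0. ] T [ 0.02 -0.17 -0.01] w 33.1 q7 16.2
```

Call:
{"method": "carry_out", "body": {
  "targets": [
    [[0, 0, 0], [0, -5, 0]],
    [[0, 0, 0], [0, -8, 0]],
    [[0, 0, 0], [0, -7, 0]],
    [[0, 0, 0], [0, 0, 0]]
  ]
}}

```text
time_s: 18.25
tool_pos: [0.6433, 0.0542, 0.0576]
tool_rot: [-90.0, -0.0, 63.0]
force: [0.3, -0.0, -0.9]
grip_width: 0.0335
```

Run:
```python
from h import *
st()
```

```text
t 18.25 pos [643.3  54.2  57.6] rot [-9.000e+01 -3.000e-02  6.298e+01] F [ 0.3 -0.  -0.9] T [ 0.03 -0.39 -0.1 ] w 33.5 q7 34.3
```

Call:
{"method": "carry_out", "body": {
  "targets": [
    [[0, 0, 0], [0, -5, 0]],
    [[0, 0, 0], [0, -8, 0]],
    [[0, 0, 0], [0, -8, 0]],
    [[0, 0, 0], [0, -6, 0]],
    [[0, 0, 0], [0, 0, 0]]
  ]
}}

```text
time_s: 18.75
tool_pos: [0.6429, 0.0543, 0.0575]
tool_rot: [-90.0, -0.0, 89.8]
force: [-0.3, -0.8, -0.7]
grip_width: 0.033
```

Run:
```python
from h import *
st()
```

```text
t 18.75 pos [642.9  54.3  57.5] rot [-8.998e+01 -2.000e-02  8.985e+01] F [-0.3 -0.8 -0.7] T [ 0.16 -0.2   0.01] w 33.0 q7 58.6
```

Call:
{"method": "carry_out", "body": {
  "targets": [
    [[0, 0, 0], [0, 0, 0]],
    [[0, 0, 0], [0, 0, 0]],
    [[0, 0, 0], [0, 0, 0]],
    [[0, 0, 0], [0, 0, 0]],
    [[0, -10, 0], [0, 0, 0]],
    [[0, -30, 0], [0, 0, 0]],
    [[0, -30, 0], [0, 0, 0]],
    [[0, -30, 0], [0, 0, 0]],
    [[0, -20, 0], [0, 0, 0]],
    [[0, 0, 0], [0, 0, 0]]
  ],
  "jaw": 1
}}

```text
time_s: 19.75
tool_pos: [0.6448, 0.0554, 0.1818]
tool_rot: [-90.4, -0.0, 90.0]
force: [0.7, 0.7, 0.3]
grip_width: 0.0873
```

```bash
cat > scr.py <<'E'
from meas import *
import sys
a=cv2.imread('pics/side0.png')[175:215,270:310,::-1]
im=env.read_camera('side');b=im[175:215,270:310]
b=np.clip(b.astype(float)*1.7,0,255).astype(np.uint8)
save(sys.argv[1],cv2.resize(np.hstack([a,b]),None,fx=10,fy=10,interpolation=cv2.INTER_CUBIC))
st()
E
python3 scr.py side13
```

```text
t 19.8 pos [643.8  54.9 179.6] rot [-90.18   0.    89.99] F [ 0.  -0.1  0. ] T [ 0.09 -0.1   0.  ] w 86.7 q7 62.4
```

View pics/side13.png

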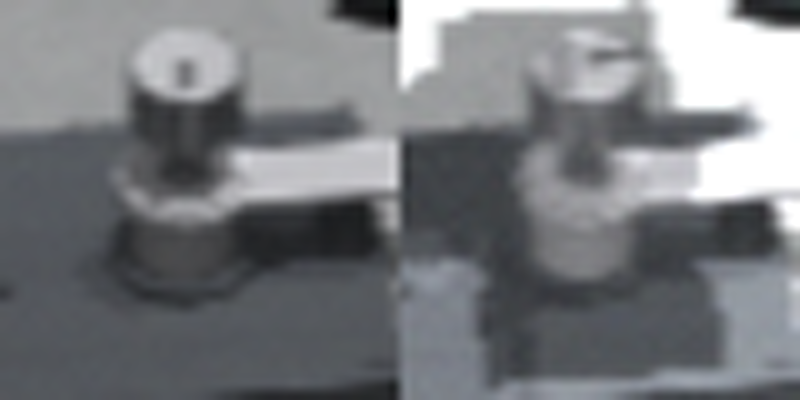

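Call:
{"method": "carry_out", "body": {
  "targets": [
    [[-25, 0, 0], [0, 0, 0]],
    [[-45, 0, 0], [0, 0, 0]],
    [[-45, 0, 0], [0, 0, 0]],
    [[-45, 0, 0], [0, 0, 0]],
    [[-20, 0, 0], [0, 0, 0]]
  ]
}}

```text
time_s: 20.3
tool_pos: [0.6418, -0.1326, 0.1755]
tool_rot: [-89.8, 0.1, 89.6]
force: [-0.7, -1.2, -0.4]
grip_width: 0.0872
```

Run:
```python
from h import *
t0=cv2.imread('pics/top0.png')[175:215,222:262,::-1]; s0=cv2.imread('pics/side0.png')[170:215,270:310,::-1]
t=env.read_camera('top'); s=env.read_camera('side'); save('top14f',t); save('side14f',s)
f=lambda a:cv2.resize(a,(380,290),interpolation=cv2.INTER_CUBIC)
save('cmp14',np.vstack([np.hstack([f(t0[:31]),f(t[175:206,222:262])]),np.hstack([f(s0[:31]),f(s[170:201,270:310])])]))
st()
```

```text
t 20.4 pos [ 641.9 -131.6  175.5] rot [-8.983e+01  8.000e-02  8.953e+01] F [-0.3  0.6 -0.1] T [ 0.11 -0.1  -0.05] w 87.3 q7 78.3
```

View pics/cmp14.png

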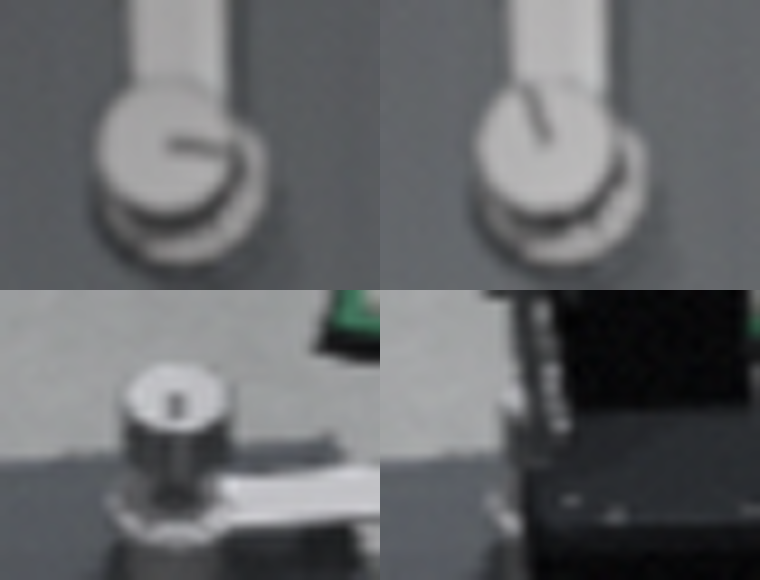

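Call:
{"method": "carry_out", "body": {
  "targets": [
    [[25, 0, 0], [0, 5, 0]],
    [[45, 0, 0], [0, 0, 0]],
    [[45, 0, 0], [0, 0, 0]],
    [[45, 0, 0], [0, 0, 0]],
    [[20, 0, 0], [0, 0, 0]],
    [[0, 20, 0], [0, 8, 0]],
    [[0, 25, 0], [0, 8, 0]],
    [[0, 25, 0], [0, 8, 0]],
    [[0, 0, 0], [0, 0, 0]],
    [[0, 0, 0], [0, 0, 0]]
  ]
}}

```text
time_s: 21.4
tool_pos: [0.6557, 0.0552, 0.1075]
tool_rot: [-89.9, 0.0, 61.3]
force: [-0.9, 0.2, 0.3]
grip_width: 0.0871
```

Run:
```python
from h import *
go([.6432,.0543,.057],60)
```

```text
t 21.4 pos [655.7  55.2 107.5] rot [-8.993e+01  2.000e-02  6.129e+01] F [-0.9  0.2  0.3] T [ 0.06 -0.1   0.01] w 87.1 q7 34.2
shift [-6.8 50.5 10.5] turn [-0.07  1.29 -0.02]
```

Call:
{"method": "carry_out", "body": {
  "targets": [
    [[-6.8, 0, 10.5], [0, 1.3, 0]],
    [[0, 20, 0], [0, 0, 0]],
    [[0, 20, 0], [0, 0, 0]],
    [[0, 10, 0], [0, 0, 0]],
    [[0, 0, 0], [0, 0, 0]],
    [[0, 0, 0], [0, 0, 0]]
  ]
}}

```text
time_s: 22.0
tool_pos: [0.6447, 0.0535, 0.0588]
tool_rot: [-90.0, -0.1, 59.8]
force: [0.6, 0.7, -0.2]
grip_width: 0.087
```

Run:
```python
from h import *
go([.6432,.0543,.057],60)
```

```text
t 22.0 pos [644.7  53.5  58.8] rot [-9.005e+01 -7.000e-02  5.975e+01] F [ 0.6  0.7 -0.2] T [-0.03 -0.14  0.03] w 87.0 q7 31.3
shift [-0.   1.8  1.7] turn [ 0.05 -0.25  0.07]
```

Call:
{"method": "carry_out", "body": {
  "targets": [
    [[0, 0, 0], [0, 0, 0]],
    [[0, 0, 0], [0, 0, 0]],
    [[0, 0, 0], [0, 0, 0]],
    [[0, 0, 0], [0, 0, 0]],
    [[0, 0, 0], [0, 0, 0]],
    [[0, 0, 0], [0, 0, 0]],
    [[0, 0, 0], [0, 0, 0]],
    [[0, 0, 0], [0, 0, 0]],
    [[0, 2, 0], [0, 0, 0]],
    [[0, 0, 0], [0, 0, 0]]
  ],
  "jaw": 0,
  "squeeze": 40
}}

```text
time_s: 23.0
tool_pos: [0.6444, 0.0536, 0.0553]
tool_rot: [-90.0, -0.1, 59.7]
force: [2.6, 2.4, -2.7]
grip_width: 0.0329
```

Run:
```python
from h import *
st()
```

```text
t 23.0 pos [644.4  53.6  55.3] rot [-9.002e+01 -8.000e-02  5.971e+01] F [ 2.6  2.4 -2.7] T [ 0.52 -0.77 -0.07] w 32.9 q7 31.2
```

Call:
{"method": "carry_out", "body": {
  "targets": [
    [[0, 2, 0], [0, 0, 0]],
    [[0, 0, 0], [0, 0, 0]],
    [[0, 0, 0], [0, 0, 0]]
  ]
}}

```text
time_s: 23.3
tool_pos: [0.6443, 0.0535, 0.0535]
tool_rot: [-90.0, -0.1, 59.7]
force: [4.0, 4.0, -4.2]
grip_width: 0.0322
```

Run:
```python
from h import *
st()
```

```text
t 23.3 pos [644.3  53.5  53.5] rot [-9.001e+01 -7.000e-02  5.971e+01] F [ 4.   4.  -4.2] T [ 0.77 -0.93 -0.06] w 32.2 q7 31.1
```

Run:
```python
from h import *
im=env.read_camera('side')
save('side15',cv2.resize(im[130:215,245:335],None,fx=7,fy=7,interpolation=cv2.INTER_CUBIC))
o=st(); print(o['tool_rot'])
```

```text
t 23.35 pos [644.3  53.5  53.5] rot [-9.001e+01 -7.000e-02  5.971e+01] F [ 3.9  2.9 -2.9] T [ 0.74 -0.96 -0.03] w 32.2 q7 31.1
[-9.00102505e+01 -7.11554573e-02  5.97103917e+01]
```

View pics/side15.png

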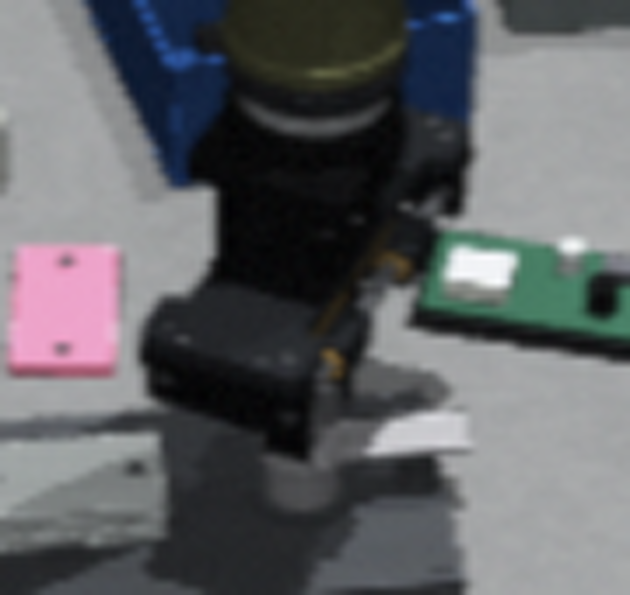

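Call:
{"method": "carry_out", "body": {
  "targets": [
    [[0, 0, 0], [0, -5, 0]],
    [[0, 0, 0], [0, -7, 0]],
    [[0, 0, 0], [0, -8, 0]],
    [[0, 0, 0], [0, -5, 0]],
    [[0, 0, 0], [0, 0, 0]]
  ]
}}

```text
time_s: 23.85
tool_pos: [0.6451, 0.0542, 0.054]
tool_rot: [-90.1, -0.2, 84.7]
force: [6.1, 4.2, -3.7]
grip_width: 0.0329
```

Run:
```python
from h import *
st()
```

```text
t 23.85 pos [645.1  54.2  54. ] rot [-90.1   -0.2   84.69] F [ 6.1  4.2 -3.7] T [ 1.1  -1.12 -0.63] w 32.9 q7 53.8
```

Call:
{"method": "carry_out", "body": {
  "targets": [
    [[0, 0, 0], [0, 0, 0]],
    [[0, 0, 0], [0, 0, 0]],
    [[0, 0, 0], [0, 0, 0]],
    [[0, 0, 0], [0, 0, 0]],
    [[0, -10, 0], [0, 0, 0]],
    [[0, -30, 0], [0, 0, 0]],
    [[0, -30, 0], [0, 0, 0]],
    [[0, -30, 0], [0, 0, 0]],
    [[0, -20, 0], [0, 0, 0]],
    [[0, 0, 0], [0, 0, 0]]
  ],
  "jaw": 1
}}

```text
time_s: 24.85
tool_pos: [0.6457, 0.0537, 0.1778]
tool_rot: [-90.3, -0.0, 84.7]
force: [0.5, -0.6, 0.1]
grip_width: 0.0866
```

```bash
python3 scr.py side16
```

```text
t 24.9 pos [644.8  53.2 175.6] rot [-9.017e+01  1.000e-02  8.469e+01] F [-0.6  0.5 -0.2] T [ 0.06 -0.08 -0.  ] w 86.9 q7 57.4
```

View pics/side16.png

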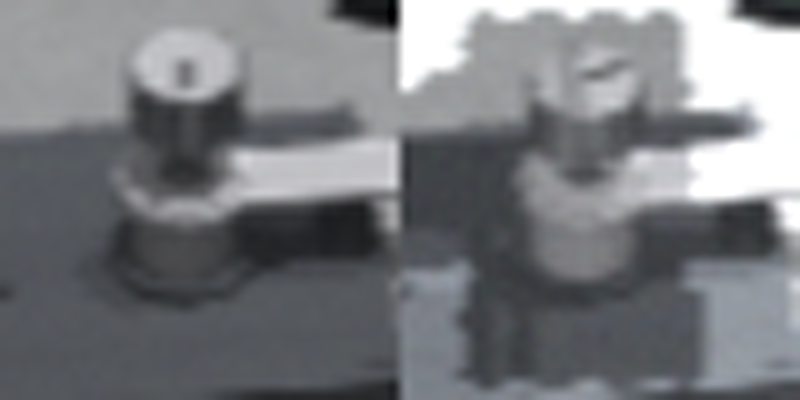

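Call:
{"method": "carry_out", "body": {
  "targets": [
    [[0, 0, 0], [0, -7, 0]],
    [[0, 10, 0], [0, -8, 0]],
    [[0, 20, 0], [0, -8, 0]],
    [[0, 20, 0], [0, -8, 0]],
    [[0, 15, 0], [0, -8, 0]],
    [[0, 5, 0], [0, -6, 0]],
    [[0, 0, 0], [0, 0, 0]],
    [[0, 0, 0], [0, 0, 0]]
  ]
}}

```text
time_s: 25.7
tool_pos: [0.6435, 0.0529, 0.1029]
tool_rot: [-89.9, -0.1, 129.6]
force: [0.2, -0.4, 0.1]
grip_width: 0.0867
```

Run:
```python
from h import *
go([.6430,.0549,.054],130)
```

```text
t 25.7 pos [643.5  52.9 102.9] rot [-8.9950e+01 -6.0000e-02  1.2956e+02] F [ 0.2 -0.4  0.1] T [ 0.18 -0.11 -0.07] w 86.7 q7 96.0
shift [ 1.8 48.9 -0.9] turn [-0.05 -0.44  0.06]
```

Call:
{"method": "carry_out", "body": {
  "targets": [
    [[1.8, 0, -0.9], [0, 0, 0]],
    [[0, 20, 0], [0, 0, 0]],
    [[0, 18, 0], [0, 0, 0]],
    [[0, 10, 0], [0, 0, 0]],
    [[0, 0, 0], [0, 0, 0]],
    [[0, 0, 0], [0, 0, 0]]
  ]
}}

```text
time_s: 26.3
tool_pos: [0.6434, 0.055, 0.0553]
tool_rot: [-90.0, -0.0, 129.7]
force: [0.4, -0.2, 0.1]
grip_width: 0.0871
```

Run:
```python
from h import *
go([.6430,.0549,.054],130)
```

```text
t 26.3 pos [643.4  55.   55.3] rot [-8.9980e+01 -3.0000e-02  1.2969e+02] F [ 0.4 -0.2  0.1] T [ 0.12 -0.11  0.02] w 87.1 q7 94.5
shift [0.2 1.3 0.4] turn [-0.02 -0.31  0.03]
```

Call:
{"method": "carry_out", "body": {
  "targets": [
    [[0, 0, 0], [0, 0, 0]],
    [[0, 0, 0], [0, 0, 0]],
    [[0, 0, 0], [0, 0, 0]],
    [[0, 0, 0], [0, 0, 0]],
    [[0, 0, 0], [0, 0, 0]],
    [[0, 0, 0], [0, 0, 0]],
    [[0, 0, 0], [0, 0, 0]],
    [[0, 0, 0], [0, 0, 0]],
    [[0, 0, 0], [0, 0, 0]]
  ],
  "jaw": 0,
  "squeeze": 25
}}

```text
time_s: 27.2
tool_pos: [0.6436, 0.0548, 0.0556]
tool_rot: [-90.0, 0.0, 129.7]
force: [-0.5, 0.4, -0.2]
grip_width: 0.0332
```

Run:
```python
from h import *
go([.6430,.0549,.054],130)
```

```text
t 27.2 pos [643.6  54.8  55.6] rot [-9.0000e+01  1.0000e-02  1.2969e+02] F [-0.5  0.4 -0.2] T [ 0.11 -0.11 -0.03] w 33.2 q7 94.5
shift [0.4 1.6 0.4] turn [-0.   -0.31 -0.01]
```

Call:
{"method": "carry_out", "body": {
  "targets": [
    [[0, 0.1, 0], [0, 5, 0]],
    [[0, 0.1, 0], [0, 8, 0]],
    [[0, 0.1, 0], [0, 8, 0]],
    [[0, 0.2, 0], [0, 8, 0]],
    [[0, 0.1, 0], [0, 8, 0]],
    [[0, 0.1, 0], [0, 8, 0]],
    [[0, 0.2, 0], [0, 8, 0]],
    [[0, 0.1, 0], [0, 8, 0]],
    [[0, 0.1, 0], [0, 8, 0]],
    [[0, 0.2, 0], [0, 8, 0]],
    [[0, 0.1, 0], [0, 8, 0]],
    [[0, 0.2, 0], [0, 5, 0]]
  ]
}}

```text
time_s: 28.4
tool_pos: [0.6435, 0.0538, 0.0543]
tool_rot: [-90.1, 0.1, 39.4]
force: [-1.3, -1.8, 2.4]
grip_width: 0.0331
```

Run:
```python
from h import *
st()
```

```text
t 28.4 pos [643.5  53.8  54.3] rot [-9.008e+01  8.000e-02  3.939e+01] F [-1.3 -1.8  2.4] T [-0.43  0.06 -0.01] w 33.1 q7 12.7
```

Call:
{"method": "carry_out", "body": {
  "targets": [
    [[0, 0.1, 0], [0, 5, 0]],
    [[0, 0.1, 0], [0, 8, 0]],
    [[0, 0.1, 0], [0, 8, 0]],
    [[0, 0.2, 0], [0, 8, 0]],
    [[0, 0.1, 0], [0, 8, 0]],
    [[0, 0.1, 0], [0, 8, 0]],
    [[0, 0.2, 0], [0, 8, 0]],
    [[0, 0.1, 0], [0, 8, 0]],
    [[0, 0.1, 0], [0, 8, 0]],
    [[0, 0.2, 0], [0, 8, 0]],
    [[0, 0.1, 0], [0, 8, 0]],
    [[0, 0.2, 0], [0, 5, 0]]
  ]
}}

```text
time_s: 29.6
tool_pos: [0.6424, 0.0538, 0.0526]
tool_rot: [-90.2, -0.0, -50.6]
force: [-3.4, -1.9, 3.9]
grip_width: 0.0327
```

Run:
```python
from h import *
st()
```

```text
t 29.6 pos [642.4  53.8  52.6] rot [-9.019e+01 -1.000e-02 -5.059e+01] F [-3.4 -1.9  3.9] T [-0.49  0.73  0.03] w 32.7 q7 -69.8
```

Call:
{"method": "carry_out", "body": {
  "targets": [
    [[0, 0.1, 0], [0, 5, 0]],
    [[0, 0.1, 0], [0, 8, 0]],
    [[0, 0.1, 0], [0, 8, 0]],
    [[0, 0.2, 0], [0, 8, 0]],
    [[0, 0.1, 0], [0, 8, 0]],
    [[0, 0.1, 0], [0, 8, 0]],
    [[0, 0.1, 0], [0, 5, 0]],
    [[0, 0, 0], [0, 0, 0]]
  ]
}}

```text
time_s: 30.4
tool_pos: [0.6423, 0.0545, 0.0518]
tool_rot: [-90.1, -0.1, -100.3]
force: [-6.7, -2.7, 5.8]
grip_width: 0.0332
```

Run:
```python
from h import *
st()
```

```text
t 30.4 pos [642.3  54.5  51.8] rot [-9.0140e+01 -1.0000e-01 -1.0031e+02] F [-6.7 -2.7  5.8] T [-0.27  1.16 -0.  ] w 33.2 q7 -115.9
```

Call:
{"method": "carry_out", "body": {
  "targets": [
    [[0, 0, 0], [0, 0, 0]],
    [[0, 0, 0], [0, 0, 0]],
    [[0, 0, 0], [0, 0, 0]],
    [[0, 0, 0], [0, 0, 0]],
    [[0, -10, 0], [0, 0, 0]],
    [[0, -30, 0], [0, 0, 0]],
    [[0, -30, 0], [0, 0, 0]],
    [[0, -30, 0], [0, 0, 0]],
    [[0, -20, 0], [0, 0, 0]],
    [[0, 0, 0], [0, 0, 0]]
  ],
  "jaw": 1
}}

```text
time_s: 31.4
tool_pos: [0.646, 0.0555, 0.1764]
tool_rot: [-89.6, 0.1, -100.3]
force: [0.7, 0.1, 0.7]
grip_width: 0.087
```

```bash
python3 scr.py side17
python3 - <<'E'
from h import *
d=proj('side',[.643,.0545,.082])
for ang in range(-180,180,30): print(ang,proj('side',[.643+.017*np.cos(np.radians(ang)),.0545+.017*np.sin(np.radians(ang)),.082])-d)
E
```

```text
t 31.45 pos [644.7  55.2 173.9] rot [-8.977e+01  5.000e-02 -1.003e+02] F [ 0.  -0.2 -0.5] T [0.   0.04 0.01] w 86.8 q7 -113.9
-180 [-5.49357846  0.33321612]
-150 [-4.47203526  2.08841006]
-120 [-2.2375675   3.29111054]
-90 [0.60821488 3.60914358]
-60 [3.28813542 2.95386742]
-30 [5.07251813 1.50741278]
0 [ 5.48639071 -0.33278014]
30 [ 4.43342912 -2.07038125]
60 [ 2.20710371 -3.24630309]
90 [-0.59911598 -3.55515078]
120 [-3.24761781 -2.91746878]
150 [-5.04014481 -1.49779232]
```

View pics/side17.png

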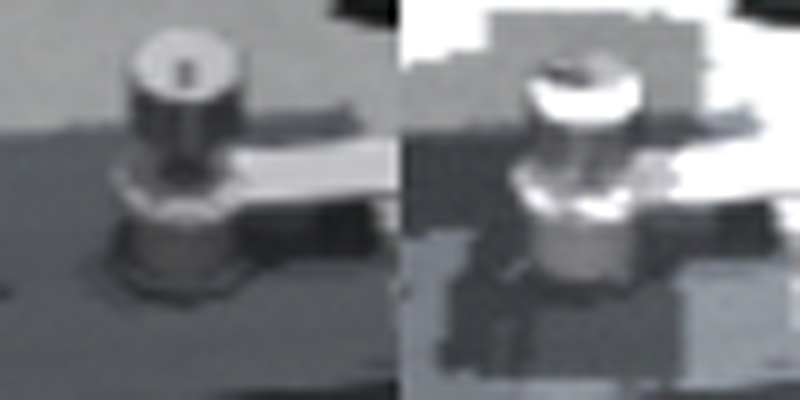

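Call:
{"method": "carry_out", "body": {
  "targets": [
    [[0, 0, 0], [0, -8, 0]],
    [[0, 0, 0], [0, -8, 0]],
    [[0, 0, 0], [0, -8, 0]],
    [[0, 0, 0], [0, -8, 0]],
    [[0, 0, 0], [0, -8, 0]],
    [[0, 0, 0], [0, -8, 0]],
    [[0, 0, 0], [0, -8, 0]],
    [[0, 0, 0], [0, -8, 0]],
    [[0, 0, 0], [0, -8, 0]],
    [[0, 10, 0], [0, -8, 0]],
    [[0, 20, 0], [0, -8, 0]],
    [[0, 15, 0], [0, -8, 0]]
  ]
}}

```text
time_s: 32.65
tool_pos: [0.6423, 0.0547, 0.1242]
tool_rot: [-90.0, 0.2, -4.0]
force: [-0.0, -0.0, -0.5]
grip_width: 0.087
```

Call:
{"method": "carry_out", "body": {
  "targets": [
    [[0, 15, 0], [0, -8, 0]],
    [[0, 8, 0], [0, -8, 0]],
    [[0, 0, 0], [0, -8, 0]],
    [[0, 0, 0], [0, -5, 0]],
    [[0, 0, 0], [0, 0, 0]],
    [[0, 0, 0], [0, 0, 0]]
  ]
}}

```text
time_s: 33.25
tool_pos: [0.6429, 0.0548, 0.1026]
tool_rot: [-90.0, 0.1, 24.6]
force: [-0.3, 0.2, -0.3]
grip_width: 0.0871
```

Run:
```python
from h import *
go([.6434,.0547,.0525],25)
```

```text
t 33.25 pos [642.9  54.8 102.6] rot [-8.995e+01  8.000e-02  2.457e+01] F [-0.3  0.2 -0.3] T [-0.   -0.15 -0.03] w 87.1 q7 2.6
shift [ 0.5 50.1 -0.3] turn [-0.05 -0.43 -0.08]
```

Call:
{"method": "carry_out", "body": {
  "targets": [
    [[0.5, 20, -0.3], [0, 0, 0]],
    [[0, 20, 0], [0, 0, 0]],
    [[0, 10, 0], [0, 0, 0]],
    [[0, 0, 0], [0, 0, 0]],
    [[0, 0, 0], [0, 0, 0]]
  ]
}}

```text
time_s: 33.75
tool_pos: [0.6444, 0.055, 0.054]
tool_rot: [-90.0, -0.0, 24.7]
force: [0.1, 0.4, -0.2]
grip_width: 0.087
```

Call:
{"method": "carry_out", "body": {
  "targets": [
    [[0, 0, 0], [0, 0, 0]],
    [[0, 0, 0], [0, 0, 0]],
    [[0, 0, 0], [0, 0, 0]],
    [[0, 0, 0], [0, 0, 0]],
    [[0, 0, 0], [0, 0, 0]],
    [[0, 0, 0], [0, 0, 0]],
    [[0, 0, 0], [0, 0, 0]],
    [[0, 0, 0], [0, 0, 0]],
    [[0, 0, 0], [0, 0, 0]]
  ],
  "jaw": 0,
  "squeeze": 25
}}

```text
time_s: 34.65
tool_pos: [0.643, 0.0543, 0.0534]
tool_rot: [-90.0, 0.2, 24.7]
force: [-3.8, -2.0, 1.6]
grip_width: 0.0331
```

Run:
```python
from h import *
st()
```

```text
t 34.65 pos [643.   54.3  53.4] rot [-90.     0.16  24.68] F [-3.8 -2.   1.6] T [-0.28  0.7  -0.  ] w 33.1 q7 1.3
```

Call:
{"method": "carry_out", "body": {
  "targets": [
    [[-0.5, 0.1, 0], [0, 5, 0]],
    [[0, 0.1, 0], [0, 8, 0]],
    [[0, 0.1, 0], [0, 8, 0]],
    [[0, 0.2, 0], [0, 8, 0]],
    [[0, 0.1, 0], [0, 8, 0]],
    [[0, 0.1, 0], [0, 8, 0]],
    [[0, 0.2, 0], [0, 8, 0]],
    [[0, 0.1, 0], [0, 8, 0]],
    [[0, 0.1, 0], [0, 8, 0]],
    [[0, 0.2, 0], [0, 8, 0]],
    [[0, 0.1, 0], [0, 8, 0]],
    [[0, 0.2, 0], [0, 8, 0]]
  ]
}}

```text
time_s: 35.85
tool_pos: [0.643, 0.0543, 0.0518]
tool_rot: [-90.1, 0.0, -68.6]
force: [-3.3, -0.8, 1.1]
grip_width: 0.0333
```

Run:
```python
from h import *
st()
```

```text
t 35.85 pos [643.   54.3  51.8] rot [-90.1    0.   -68.64] F [-3.3 -0.8  1.1] T [-0.07  0.67  0.09] w 33.3 q7 -84.9
```

Call:
{"method": "carry_out", "body": {
  "targets": [
    [[0, 0.1, 0], [0, 8, 0]],
    [[0, 0.1, 0], [0, 8, 0]],
    [[0, 0.2, 0], [0, 8, 0]],
    [[0, 0.1, 0], [0, 8, 0]],
    [[0, 0.1, 0], [0, 8, 0]],
    [[0, 0.1, 0], [0, 4, 0]],
    [[0, 0, 0], [0, 0, 0]],
    [[0, 0, 0], [0, 0, 0]]
  ]
}}

```text
time_s: 36.65
tool_pos: [0.643, 0.0543, 0.051]
tool_rot: [-90.1, -0.1, -112.2]
force: [-4.2, -0.9, 1.0]
grip_width: 0.033
```

Run:
```python
from h import *
st()
im=env.read_camera('side');save('side18',cv2.resize(im[130:225,220:345],None,fx=6,fy=6,interpolation=cv2.INTER_CUBIC))
im=env.read_camera('top');save('top18',im)
```

```text
t 36.65 pos [643.   54.3  51. ] rot [-9.0070e+01 -7.0000e-02 -1.1221e+02] F [-4.2 -0.9  1. ] T [-0.11  0.78 -0.06] w 33.0 q7 -125.5
```

View pics/side18.png

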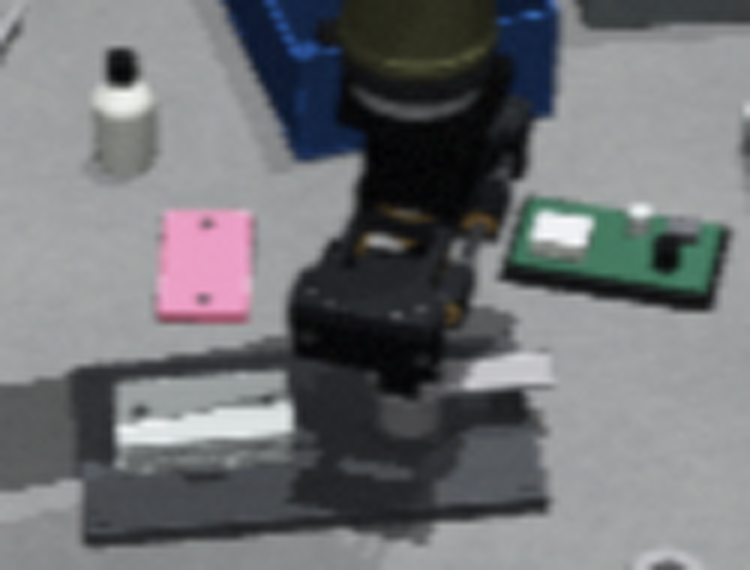

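Call:
{"method": "carry_out", "body": {
  "targets": [
    [[0, 0, 0], [0, 0, 0]],
    [[0, 0, 0], [0, 0, 0]],
    [[0, 0, 0], [0, 0, 0]],
    [[0, 0, 0], [0, 0, 0]],
    [[0, -10, 0], [0, 0, 0]],
    [[0, -30, 0], [0, 0, 0]],
    [[0, -30, 0], [0, 0, 0]],
    [[0, -30, 0], [0, 0, 0]],
    [[0, -20, 0], [0, 0, 0]],
    [[0, 0, 0], [0, 0, 0]]
  ],
  "jaw": 1
}}

```text
time_s: 37.75
tool_pos: [0.6462, 0.0552, 0.1763]
tool_rot: [-89.6, 0.2, -112.3]
force: [0.1, 0.1, 0.4]
grip_width: 0.0863
```

```bash
python3 scr.py side19; python3 -c "
from h import *
go([.643,.0545,.051],-112)"
```

```text
t 37.8 pos [644.9  54.9 173.8] rot [-8.977e+01  1.100e-01 -1.123e+02] F [ 0.4  0.5 -0.2] T [-0.01  0.03 -0.02] w 87.1 q7 -124.1
t 37.8 pos [644.9  54.9 173.8] rot [-8.977e+01  1.100e-01 -1.123e+02] F [ 0.4  0.5 -0.2] T [-0.01  0.03 -0.02] w 87.1 q7 -124.1
shift [  1.3 122.8  -2.1] turn [-0.23 -0.3  -0.11]
```

View pics/side19.png

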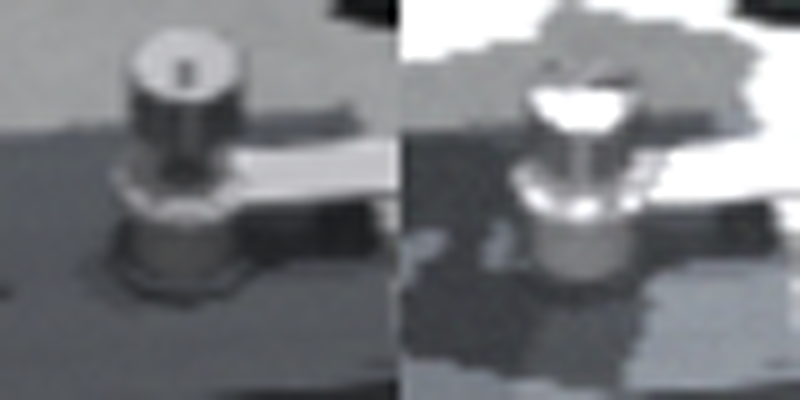

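Call:
{"method": "carry_out", "body": {
  "targets": [
    [[1.3, 30, -2], [0, 0, 0]],
    [[0, 30, 0], [0, 0, 0]],
    [[0, 30, 0], [0, 0, 0]],
    [[0, 20, 0], [0, 0, 0]],
    [[0, 12, 0], [0, 0, 0]],
    [[0, 0, 0], [0, 0, 0]],
    [[0, 0, 0], [0, 0, 0]]
  ]
}}

```text
time_s: 38.5
tool_pos: [0.6416, 0.0543, 0.0496]
tool_rot: [-90.0, 0.0, -112.3]
force: [0.4, 0.5, 1.1]
grip_width: 0.0871
```

```bash
python3 -c "
from h import *
go([.643,.0545,.051],-112)"
```

```text
t 38.5 pos [641.6  54.3  49.6] rot [-8.9990e+01  1.0000e-02 -1.1231e+02] F [0.4 0.5 1.1] T [0.04 0.01 0.02] w 87.1 q7 -125.6
shift [-0.8 -1.4  1.2] turn [-0.01 -0.31 -0.01]
```

Call:
{"method": "carry_out", "body": {
  "targets": [
    [[0, 0, 0], [0, 0, 0]],
    [[0, 0, 0], [0, 0, 0]],
    [[0, 0, 0], [0, 0, 0]],
    [[0, 0, 0], [0, 0, 0]],
    [[0, 0, 0], [0, 0, 0]],
    [[0, 0, 0], [0, 0, 0]],
    [[0, 0, 0], [0, 0, 0]],
    [[0, 0, 0], [0, 0, 0]],
    [[0, 0, 0], [0, 0, 0]],
    [[0, 0, 0], [0, 0, 0]],
    [[0, 0, 0], [0, 0, 0]],
    [[0, 0, 0], [0, 0, 0]]
  ],
  "jaw": 0,
  "squeeze": 20
}}

```text
time_s: 39.7
tool_pos: [0.6416, 0.0548, 0.0494]
tool_rot: [-90.0, 0.1, -112.3]
force: [1.7, 2.6, -1.0]
grip_width: 0.0334
```

Run:
```python
from h import *
st()
im=env.read_camera('side');save('side20',cv2.resize(im[130:225,220:345],None,fx=6,fy=6,interpolation=cv2.INTER_CUBIC))
st()
```

```text
t 39.7 pos [641.6  54.8  49.4] rot [-8.9980e+01  5.0000e-02 -1.1228e+02] F [ 1.7  2.6 -1. ] T [ 0.65 -0.34  0.03] w 33.4 q7 -125.6
t 39.75 pos [641.6  54.9  49.4] rot [-8.9980e+01  5.0000e-02 -1.1228e+02] F [ 2.5  2.8 -1.4] T [ 0.73 -0.39 -0.01] w 33.6 q7 -125.6
```

View pics/side20.png

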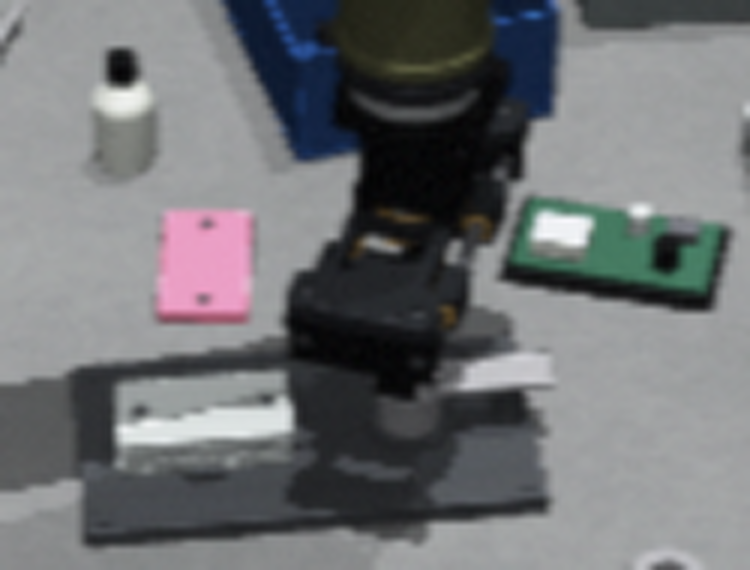

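Gripped at 33.5 mm (the head), the pile and cover look unchanged, and the readings are steady. Handing in.

```bash
python3 -c "
from h import *
print(env.sign_off()); st()"
```

```text
the job is handed in; nothing more can be done
None
the job is handed in; nothing more can be done
```

I handed the job in at about 40 s of the 67 s allowed. The cover is on the pile and the screw is started and held in the fingers. No verdict is reported.

- **Cover:** It was set down and released. The top camera put it about 0.7 mm in x and 1.8 mm in y from where the pile was measured at the start, in line within about 0.3°. On the way down the fingertips touched the pile's edge with about 15 N. I backed off and let the cover drop about 4 mm. The pile plates themselves were hidden by the cover, so I checked them only indirectly; they still look square under it in the last picture.
- **Screw, backward:** The first two attempts at 15 N slipped and the screw had not dropped when I looked. A third at 40 N ran up against something solid, and after release the head stood about 6 mm lower in the side picture.
- **Screw, forward:** I turned it about 367° in two grips with no noticeable resistance. The head ended about 12 mm below its start, and the dark line came back to about the angle it had after the drop. The exact turn value is uncertain by about 0.2 rad, because I could not tell where between the drop point and the stop it was when it dropped.
- **Final grip:** I let go once to check, then regripped at 20 N. The opening reads 33.5 mm against a 34 mm head, and wrist forces are below 4 N. The bystanders in view at the end, the bottle and the board, look undisturbed. I did not measure any of them again.

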